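Take the worn sleeve off the bench spindle sander

ROBOT

A 7-joint arm with a two-finger parallel gripper is mounted at the origin on a cart in front of the work surface, level with it; the furniture and walls round the work are solid. World frame = base frame: x ahead of the robot, y to its left, z up, the work surface at z = 0. Lengths are in m, angles in rad, forces in N, time in s.
With the tool pointing down it reaches from about 0.4 to 0.925 m from the base axis. Payload 5.6 kg.
Tool frame: the origin (TCP) lies midway between the tips of the shut fingers; the grasp point (between the pads) lies 19 mm behind it; z points along the fingers, x is the direction in which the jaws open and shut, and the axes are right-handed (so a half turn about z gives the same grasp; the last joint's range is limited). The gripper opens to 85 mm and grips with 20 to 120 N. Pads are 22 mm wide; open, the fingers measure 114 mm over their backs; the gripper's body (76 mm by 85 mm) begins 54 mm behind the grasp point. The pads swing forward as they close: fully open they stand 13 mm farther back than shut.
Start: joints at [-1.266, 0.468, -0.012, 1.603, 0.006, 1.071, -0.056], TCP at [0.222, 0.611, 0.231] pointing down, gripper open.
Joint ranges: [-2.53, 2.53], [-0.31, 2.02], [-1.57, 1.55], [0.28, 2.44], [-1.29, 4.43], [0.15, 1.84], [-2.92, 2.92]. Speed limits (rad/s): [2.57, 2.57, 3.14, 3.14, 3.14, 3.14, 3.14].

INTERFACE

Orientations are given as a unit quaternion [w, x, y, z].
In Python, from cell import observe, snapshot, camera_info, arm gives the robot as it stands.
- The arm moves only by the tool send_rows, never from a script. Its argument "targets" is a list of rows, each a list of 3 entries, a list of its own where there are three numbers: the shift along the world's x, y, z in m, then the turn, a rotation vector about the world's x, y, z in degrees, then the closure, from -1 (fully open) to 1 (shut). In form: [[[dx, dy, dz], [rx, ry, rz], gripper], ...]. A call has exactly 8 rows; each row is the pose to reach, as a shift and turn from the pose measured when the call began; what a row does not reach only later rows make up. A row lasts 1/8 s, in which the tool goes at most 62.5 mm and 10.7 degrees, less where a joint would pass 70% of its speed; a pose out of reach is approached as far as the arm can. A call with a gripper value outside its range is refused whole. The fingers move at their own pace and stop on an object; "force" is the grip in N (left out, the last holds). Time passes only in rows, so rows that repeat a pose let the fingers close, or fill a call up. It gives the time, the measured TCP pose, the force and the opening at its end, in the units of the state.
- observe(): the state, without advancing time (a new reading comes with each control period).
- snapshot(name): name is "scene" or "top"; returns (picture, depth): 400x640x3 uint8, red, green, blue; 400x640 float32, m along the optical axis (not along the pixel's ray), 0 where there is no reading.
- camera_info(name): a dict with "fx", "fy", "cx", "cy" (pixels), "world_from_camera" (4x4, takes a point from camera to world coordinates). Camera axes: x right, y down, z forward; pixel columns grow to the right and rows downward; lengths in m; the calibration is good to about 2 mm. A picture is of the moment at which its call begins. camera_info takes no time and is no camera call.
- arm.finish_job(): hands the job in, once; it reports no verdict.
The state is a dict: "clock": time; "q": joint angles; "joint_vel": joint speeds; "joint_torque": joint torques, N m; "ee_pos": TCP position; "orientation": TCP orientation; "wrist_force": force on the tool from outside, world axes, zero at the start; "wrist_torque": the same for the moment, N m; "grip_width": finger opening in m.
Only numpy, scipy, OpenCV 4.12 (cv2) and the standard library are available. Lean on these libraries where they do the work, as an engineer would, in place of code of your own. Each camera call takes 0.05 s, during which the arm holds its last target.

TASK

Take the worn sanding sleeve off the bench sander. Push the spindle lock fully home so that the spindle cannot turn, then loosen the clamp knob on top of the drum: its thread is left-handed, so turn it clockwise, a good quarter turn, until it stops and the three jaws have drawn in. Lift the sleeve off and stand it upright in the empty bay of the wooden tray, then pull the spindle lock all the way back so that the motor is not started against it; leave the slim sleeve and the tape measure where they are.

Things in the scene. Friction and masses are not known exactly. Their poses are not given: they have to be found in the camera images.
- sander: low bench spindle sander, grey housing, metal deck, fixed to the table: deck 270 mm long (its x), 160 mm wide (its y), top 92 mm above the table. Origin: centre of the underside, on the table. The spindle stands upright in the deck at x = +60 mm, y = 0; the spindle lock runs in a slot along x at y = 0 on the other half of the deck.
- spindle_lock (a joint): travel of the lock, 0 to 0.036 m: 0 = end stop away from the spindle (free), 0.036 = end stop toward it (locked); grows along the sander's +x. Its round-nosed pin enters between the spindle's teeth in the last 12 mm, may nudge it round (if it meets a tooth head-on, turn the drum a little), and then leaves it under 0.06 rad of play. Takes 3 N, up to 10 N at the end; stays where left.
- lock_grip (a point): centre of the top of the lock's black ribbed grip: 34 mm long along x, 20 mm wide along y, top 31.5 mm above the deck (the lowest 8.5 mm are a foot 24 mm wide). A steel pin runs from it toward the spindle through a guide 17 mm high; a stop 7 mm high stands at either end of its slot. Axes as the sander's.
- spindle (a joint): angle of the spindle (drum, jaws, knob together) about the vertical. While unlocked it turns freely with the knob, so that the knob does not loosen.
- clamp_knob (a joint): turn of the clamp knob against the spindle: 0 = tight, grows clockwise seen from above, end stop at 1.75 rad. Takes 0.25 N m, stays where left, does not rise. The jaws draw in 3.9 mm a radian: tight, they overlap the sleeve's top edge by 2.8 mm; from 1.4 rad on they are clear inside its bore.
- knob_grip (a point): centre of the top of the knob, on the spindle axis, 33 mm above the sleeve's top edge. The knob is a black upright bar 40 mm long along this point's x, 14 mm thick along its y, 22.5 mm high below this point; 2 mm under the bar lies a round cap of 41 mm diameter, and under that the jaws reach out over the sleeve. z points up.
- worn_sleeve: sanding sleeve on the sander's drum: upright tube, 60 mm outside, 51 mm bore, 70 mm high, about 90 g, dark brown outside. Origin: centre of its lower edge, z up its axis. It stands 107 mm above the table on the spindle's collar, round a rubber drum of 47 mm diameter; to clear the knob it must rise 105 mm straight up.
- slim_sleeve: spare sleeve of 40 mm outside diameter, 70 mm high, standing loose in the other bay of the tray; origin at the centre of its lower edge. To be left there.
- sleeve_tray: plywood tray, fixed to the table, 206 mm long (its x), 110 mm wide (its y), 22 mm high, walls 6 mm, with one cross wall in the middle making two bays of 94 mm by 98 mm. Origin: centre of the underside. The bay on its -x side holds the slim sleeve.
- empty_bay (a point): centre of the floor of the tray's empty bay, 6 mm above the table; axes as the tray's.
- tape: black round tape measure, 66 x 64 x 31 mm, lying on the table beyond the sander; origin at the centre of its underside. To be left alone.
Not all that is in view belongs to the job. There is more than one size of the sleeve_tray; the one meant has the size given above. What is shaped like the worn_sleeve but red is not meant.

How it is judged:
On the way, in this order (a step that is already met when the one before it is completed fails the run):
1. the spindle lock is pushed home to its end stop, the sleeve still on the drum (value of joint spindle_lock above 0.033 m and horizontal distance between worn_sleeve and knob_grip below 0.01 m), for 0.2 s.
2. the clamp knob is loosened clockwise with the spindle locked (value of joint clamp_knob above 1.4 rad and value of joint spindle_lock above 0.031 m), for 0.2 s.
3. the sleeve is off the drum, the spindle still locked (horizontal distance between worn_sleeve and knob_grip above 0.08 m and value of joint spindle_lock above 0.031 m), for 0.1 s.
4. the sleeve stands released in the empty bay (horizontal distance between worn_sleeve and empty_bay below 0.025 m and z of worn_sleeve in the frame of empty_bay below 0.004 m and angle between worn_sleeve's own z axis and vertical below 0.1 rad and contact force between the fingers and worn_sleeve below 0.1 N and value of joint spindle_lock above 0.004 m), for 0.2 s.
At the end, for the whole second after the job is handed in: The worn sleeve stands upright (within 0.1 rad) and at rest on the floor of the empty bay (its axis within 25 mm of the bay's centre), the clamp knob is still loose (turned at least 1.35 rad), and the spindle lock is back within 3 mm of its end stop away from the spindle (value of joint spindle_lock below 0.003 m and value of joint clamp_knob above 1.35 rad and horizontal distance between worn_sleeve and empty_bay below 0.025 m and z of worn_sleeve in the frame of empty_bay below 0.004 m and angle between worn_sleeve's own z axis and vertical below 0.1 rad and linear speed of worn_sleeve below 0.02 m/s); the robot touches nothing.
It fails at once if the slim sleeve is moved more than 20 mm or tipped (distance of slim_sleeve from where it was at the start of the episode above 0.02 m or angle between slim_sleeve's own z axis and vertical above 0.3 rad).
It fails at once if the tape measure is moved more than 20 mm (distance of tape from where it was at the start of the episode above 0.02 m).
It also fails if it takes over 72 s, if anything falls off the work surface, if the arm or the gripper's body presses on something with over 40 N, if the wrist force passes 120 N, or if a joint passes its speed limit or range.

## Working session

There is one attempt and no reset: what is moved stays moved. The work goes in short steps, Python scripts to look and compute and a tool call to move; the robot and the scene stay as the last step left them, time stands still between calls to the robot, and variables do not carry over. Pictures are saved under pics/ and viewed, and the job is handed in when it is done.

Besides the shell and the picture viewer there is one more tool, called after "Emit:" by a JSON object that holds its "api" and its "payload", one argument or row to a line. send_rows: Moves the arm, as the interface text tells. Its arguments: {"type":"object","properties":{"targets":{"type":"array","items":{"type":"array"}},"force":{"type":"number"}},"required":["targets"]}

```bash
mkdir -p pics; ls; cat > h.py <<'E'
import numpy as np, cv2
from cell import observe, snapshot, camera_info, arm
def shot(n,tag):
    p,d=snapshot(n); np.save(f'pics/{tag}_d.npy',d); cv2.imwrite(f'pics/{tag}.png',p[:,:,::-1]); return p,d
def pts(n,d):
    c=camera_info(n); T=np.array(c['world_from_camera']); v,u=np.mgrid[0:d.shape[0],0:d.shape[1]]
    P=np.stack([(u-c['cx'])/c['fx']*d,(v-c['cy'])/c['fy']*d,d],-1)
    return P@T[:3,:3].T+T[:3,3]
def ray(n,u,v,z):
    c=camera_info(n); T=np.array(c['world_from_camera']); r=T[:3,:3]@np.array([(u-c['cx'])/c['fx'],(v-c['cy'])/c['fy'],1]); o=T[:3,3]
    return o+r*(z-o[2])/r[2]
E
python3 - <<'E'
from h import *
print(observe())
for n in('scene','top'): shot(n,n+'0'); print(camera_info(n))
E
```

```text
pics
{'clock': 0.0, 'q': array([-1.26601926,  0.46838548, -0.01156739,  1.60362232,  0.00597285,
        1.07140809, -0.05630268]), 'joint_vel': array([ 0.00113685, -0.00097259, -0.00177279, -0.00185315, -0.00182906,
        0.00083464,  0.00039468]), 'joint_torque': array([-9.26756584e-04, -5.32366133e+01,  2.10340053e-02, -2.51298684e+01,
        1.14716499e-02,  7.53962668e-03,  1.23905050e-05]), 'ee_pos': array([0.22141305, 0.610532  , 0.23033346]), 'orientation': array([ 5.60247280e-04,  8.18813889e-01,  5.74058373e-01, -6.97246977e-04]), 'wrist_force': array([ 0.34682193, -0.39224168,  0.03144529]), 'wrist_torque': array([-0.00529056, -0.00833279,  0.02624129]), 'grip_width': 0.0851103906871241}
{'fx': 505.55003707880053, 'fy': 505.55003707880053, 'cx': 313.76444036361335, 'cy': 193.60190353523154, 'world_from_camera': array([[-0.84262165, -0.33021434,  0.42537894, -0.04908776],
       [-0.53842325,  0.53047031, -0.65475313,  1.17515472],
       [-0.00944203, -0.78074307, -0.62478084,  1.03514759],
       [ 0.        ,  0.        ,  0.        ,  1.        ]])}
{'fx': 401.76909384599617, 'fy': 401.76909384599617, 'cx': 315.9247205656186, 'cy': 201.1575261499071, 'world_from_camera': array([[-0.01452822, -0.99624433,  0.08535905,  0.44183741],
       [-0.99971899,  0.0160719 ,  0.01742527,  0.22661926],
       [-0.01873171, -0.0850819 , -0.99619787,  1.43495545],
       [ 0.        ,  0.        ,  0.        ,  1.        ]])}
```

View pics/scene0.png

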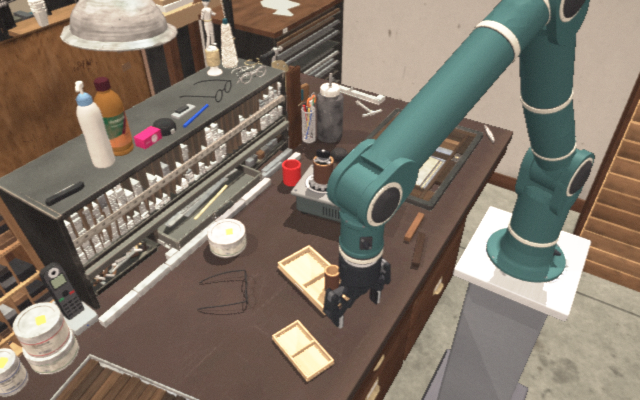

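View pics/top0.png

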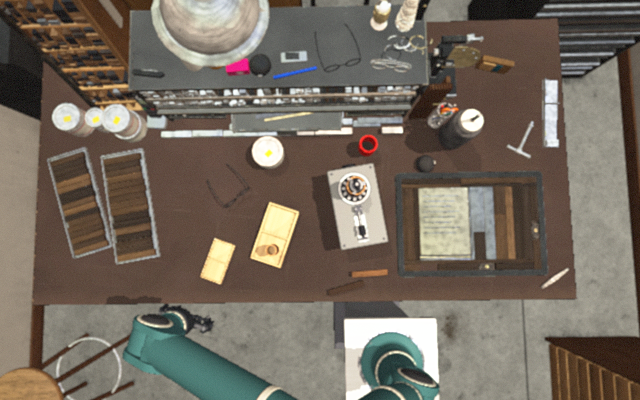

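```bash
python3 - <<'E'
from h import *
a=cv2.imread('pics/top0.png'); cv2.imwrite('pics/c1.png',cv2.resize(a[155:260,310:400],None,fx=5.5,fy=5.5,interpolation=cv2.INTER_CUBIC))
cv2.imwrite('pics/c2.png',cv2.resize(a[190:290,190:310],None,fx=5,fy=5,interpolation=cv2.INTER_CUBIC))
b=cv2.imread('pics/scene0.png'); cv2.imwrite('pics/c3.png',cv2.resize(b[140:310,270:400],None,fx=3.5,fy=3.5,interpolation=cv2.INTER_CUBIC))
P=pts('top',np.load('pics/top0_d.npy'))
for u,v in [(355,188),(352,185),(360,235),(360,222),(345,240),(375,190),(267,250),(280,225),(280,215),(218,260),(427,163),(368,145),(353,165)]: print(u,v,P[v,u].round(3))
E
```

```text
355 188 [0.586 0.127 0.204]
352 185 [0.598 0.135 0.185]
360 235 [0.442 0.108 0.12 ]
360 222 [0.484 0.105 0.105]
345 240 [0.426 0.155 0.088]
375 190 [0.591 0.051 0.091]
267 250 [0.394 0.424 0.029]
280 225 [0.481 0.381 0.006]
280 215 [0.517 0.381 0.005]
218 260 [0.36  0.603 0.001]
427 163 [ 0.692 -0.143  0.024]
368 145 [ 0.766  0.06  -0.001]
353 165 [0.683 0.121 0.06 ]
```

View pics/c1.png

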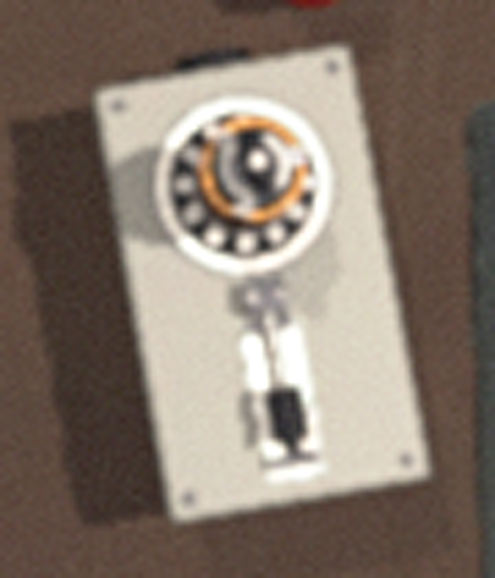

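View pics/c2.png

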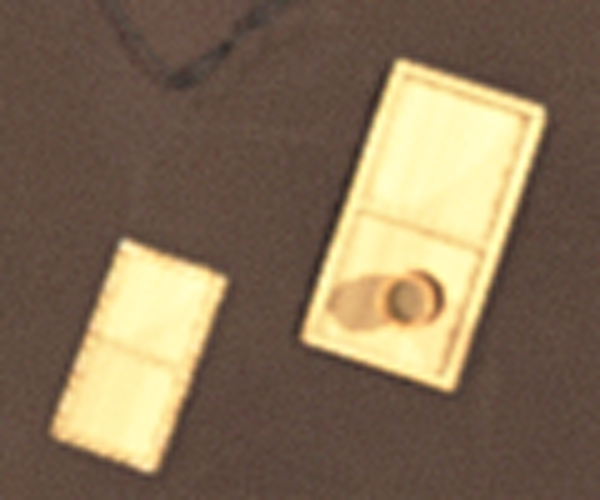

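View pics/c3.png

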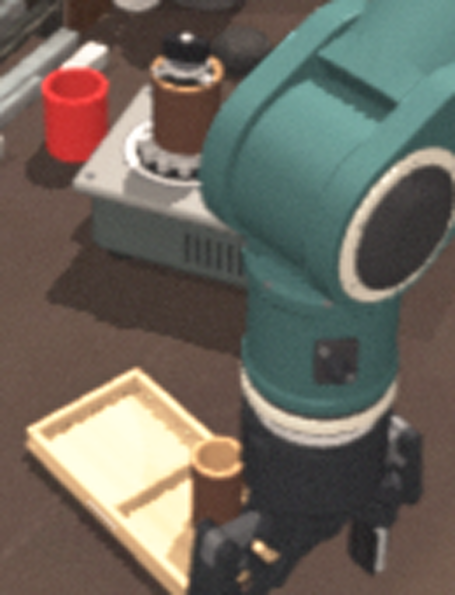

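```bash
python3 - <<'E'
from h import *
d=np.load('pics/top0_d.npy'); P=pts('top',d); a=cv2.imread('pics/top0.png').astype(int)
hsv=cv2.cvtColor(a.astype(np.uint8),cv2.COLOR_BGR2HSV)
def rect(mask,z,roi):
    m=np.zeros_like(mask,np.uint8); x0,y0,x1,y1=roi; m[y0:y1,x0:x1]=mask[y0:y1,x0:x1]
    cs,_=cv2.findContours(m,cv2.RETR_EXTERNAL,cv2.CHAIN_APPROX_NONE); c=max(cs,key=cv2.contourArea)[:,0]
    W=np.array([ray('top',u,v,z)[:2] for u,v in c]); r=cv2.minAreaRect((W*1000).astype(np.float32)); return r,cv2.contourArea(c), cv2.boxPoints(r)
S,V=hsv[...,1],hsv[...,2]
print('deck',rect((np.abs(P[...,2]-.092)<.02),.092,(320,155,395,262)))
print('deckc',rect(((S<70)&(V>120)),.092,(322,155,395,262)))
print('tray',rect(((V>150)&(hsv[...,0]<30)&(S>40)),.022,(245,195,305,275)))
print('small',rect(((V>150)&(hsv[...,0]<30)&(S>40)),.022,(195,230,240,290)))
k=(P[...,2]>.190)&(P[...,2]<.23)
k[:160]=0;k[215:]=0;k[:,:330]=0;k[:,380:]=0
v,u=np.nonzero(k);print(len(u),u.min(),u.max(),v.min(),v.max()); print(P[k].mean(0)); 
for vv in range(176,200): print(vv,' '.join('%3d'%(P[vv,uu,2]*1000) for uu in range(340,370)))
for vv in range(205,242,1): print(vv,' '.join('%3d'%(P[vv,uu,2]*1000) for uu in range(350,372)))
E
```

```text
deck (((537.8793334960938, 114.93470001220703), (268.6733703613281, 159.24620056152344), 9.23572063446045), 3697.0, array([[392.50488 , 171.96503 ],
       [418.06335 ,  14.783226],
       [683.2538  ,  57.904373],
       [657.6953  , 215.08618 ]], dtype=float32))
deckc (((539.7357177734375, 112.64501190185547), (270.98333740234375, 160.73533630371094), 9.240056991577148), 3747.0, array([[393.0974  , 170.21378 ],
       [418.90686 ,  11.564104],
       [686.374   ,  55.07625 ],
       [660.5646  , 213.72592 ]], dtype=float32))
tray (((448.583984375, 399.0932312011719), (115.1592025756836, 210.1649627685547), 70.9178695678711), 1883.0, array([[330.4516 , 379.0315 ],
       [529.0682 , 310.32367],
       [566.7164 , 419.15497],
       [368.0998 , 487.8628 ]], dtype=float32))
small (((359.4011535644531, 599.2932739257812), (81.59046173095703, 147.1251220703125), 69.53913879394531), 915.5, array([[276.21887, 586.78687],
       [414.06207, 535.3567 ],
       [442.58344, 611.7997 ],
       [304.74023, 663.22986]], dtype=float32))
67 353 360 178 191
[0.59613785 0.12410253 0.20697538]
176  9
[... 5678 characters left out ...]
  86 116 122 119 119 125 126 122  91  93  86  94  88  83
235  85  92  93  89  96  92  94  91  91 100 120 121 121 116 120  86  95  95  82  87  89  86
236  89  88  93  88  96  87  91  96  97  91  90  92  89  98  93  96  90  94  89  94  90  90
237  94  89  88  93  86  88  94  92  92  92  96  90  94  90  91  98  91  98  91  86  88  95
238  92  92  91  92  90  92  88  90  92  98  95 101  94  97  94  97 100  99  91  94  92  91
239  88  94  92  89  92  93  98  93  91  99  94  96  99  99  98  94  97  97  87  95  88  88
240  95  88  92  83  88  94  90  90  93  99  94  97  92  97  93  93  92  91  90  86  96  90
241  91  91  86  93  91  88  93  92  91  95  91  94  92  91  93  99  90  90  90  87  89  91
```

```bash
python3 - <<'E'
from h import *
d=np.load('pics/top0_d.npy'); P=pts('top',d)
def sel(z0,z1,r):
    k=(P[...,2]>z0)&(P[...,2]<z1); m=np.zeros_like(k); m[r[1]:r[3],r[0]:r[2]]=1; return k&m
def W(k,z): 
    v,u=np.nonzero(k); return np.array([ray('top',a,b,z)[:2] for a,b in zip(u,v)])
w=W(sel(.197,.23,(330,170,380,200)),.21); c=w.mean(0); e,V=np.linalg.eigh(np.cov(w.T)); print('knob',c,e**.5*12**.5,np.degrees(np.arctan2(V[1,1],V[0,1])))
w=W(sel(.114,.14,(355,222,372,238)),.1235); c=w.mean(0); e,V=np.linalg.eigh(np.cov(w.T)); print('lock',c,e**.5*12**.5,np.degrees(np.arctan2(V[1,1],V[0,1])), cv2.minAreaRect((w*1000).astype(np.float32)))
k=sel(.168,.23,(330,170,380,200)); w=W(k,.177); print('sleeve',cv2.minEnclosingCircle((w*1000).astype(np.float32)))
x=np.array([np.cos(np.radians(9.24)),np.sin(np.radians(9.24))]); c=np.array([.5395,.113]); n=np.array([-x[1],x[0]])
print('spindle',c+.06*x); L=w; 
w=W(sel(.114,.14,(355,222,372,238)),.1235).mean(0)-c; print('lock in sander',w@x,w@n)
k=sel(.01,.1,(245,195,305,275)); P2=P[sel(.04,.1,(250,235,290,270))]; print('slim',P2.mean(0),P2[:,2].max())
E
```

```text
knob [0.59674029 0.12447654] [0.01443458 0.03896535] -165.7378631918438
lock [0.45676465 0.10180108] [0.02094981 0.032926  ] -173.81584206396928 ((457.0974426269531, 102.17646026611328), (32.981449127197266, 21.35780906677246), 8.135177612304688)
sleeve ((596.7960205078125, 124.41456604003906), 30.471012115478516)
spindle [0.59872146 0.12263422]
lock in sander -0.08346002312151436 0.0022312329091887543
slim [0.39368787 0.40578767 0.06769608] 0.08039184186509885
```

Emit:
{"api": "send_rows", "payload": {
  "targets": [
    [[0.02,-0.045,0],[0,0,3],-1],
    [[0.045,-0.1,0],[0,0,7],-1],
    [[0.07,-0.155,0],[0,0,11],-1],
    [[0.098,-0.21,0],[0,0,15],-1],
    [[0.122,-0.265,-0.005],[0,0,19],-1],
    [[0.15,-0.32,-0.01],[0,0,23],-1],
    [[0.175,-0.38,-0.02],[0,0,27],-1],
    [[0.2,-0.435,-0.03],[0,0,29.2],-1]
  ],
  "force": 40
}}

```text
clock: 1.1
ee_pos: [0.421, 0.1755, 0.2006]
orientation: [0.001, 0.647, 0.762, -0.0]
wrist_force: [0.7, 1.2, 0.2]
grip_width: 0.0853
```

```bash
cat > st.py <<'E'
from h import *
from scipy.spatial.transform import Rotation as R
o=observe(); q=o['orientation']; M=R.from_quat([q[1],q[2],q[3],q[0]]).as_matrix()
print('t',round(o['clock'],2),'p',o['ee_pos'].round(4),'jaw',np.degrees(np.arctan2(M[1,0],M[0,0])).round(2),'zax',M[:,2].round(3),'F',o['wrist_force'].round(1),'T',o['wrist_torque'].round(2),'w',round(o['grip_width'],4),'q',np.round(o['q'],2))
E
python3 st.py
```

```text
t 1.1 p [0.421  0.1755 0.2006] jaw 99.37 zax [ 0.001 -0.001 -1.   ] F [0.7 1.2 0.2] T [ 0.02 -0.1  -0.01] w 0.0853 q [-0.58  0.18  0.13  2.1  -0.03  0.87  1.29]
```

```bash
python3 - <<'E'
from h import *
shot('scene','s1'); b=cv2.imread('pics/s1.png'); cv2.imwrite('pics/s1c.png',cv2.resize(b[130:310,250:410],None,fx=3.3,fy=3.3,interpolation=cv2.INTER_CUBIC))
E
```

```text
(no output)
```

View pics/s1c.png

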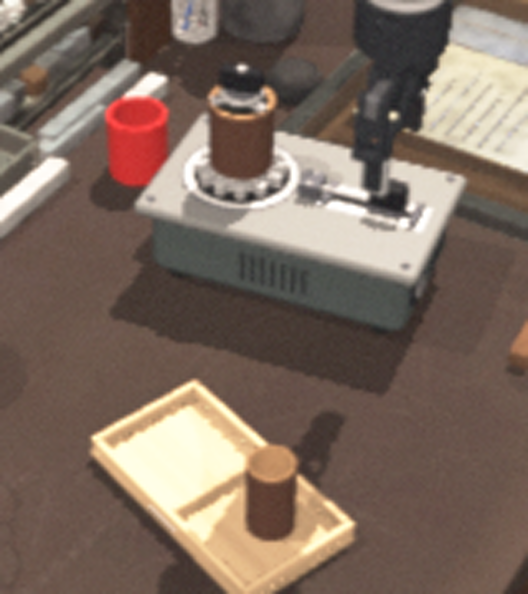

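Emit:
{"api": "send_rows", "payload": {
  "targets": [
    [[0.012,-0.025,0],[0,0,0],-1],
    [[0.024,-0.05,0],[0,0,0],-1],
    [[0.036,-0.074,0],[0,0,0],-1],
    [[0.036,-0.074,-0.015],[0,0,0],-1],
    [[0.036,-0.074,-0.035],[0,0,0],-1],
    [[0.036,-0.074,-0.055],[0,0,0],-1],
    [[0.036,-0.074,-0.075],[0,0,0],-1],
    [[0.036,-0.074,-0.095],[0,0,0],-1]
  ]
}}

```text
clock: 2.15
ee_pos: [0.4582, 0.0941, 0.1029]
orientation: [0.001, 0.65, 0.76, -0.003]
wrist_force: [-0.4, 1.1, -0.3]
grip_width: 0.0853
```

```bash
python3 st.py; python3 - <<'E'
from h import *
shot('top','t2'); shot('scene','s2'); a=cv2.imread('pics/t2.png')[150:270,290:430]; b=cv2.imread('pics/s2.png')[130:290,260:400]
cv2.imwrite('pics/c4.png',np.hstack([cv2.resize(a,(400,400)),cv2.resize(b,(400,400))]))
E
```

```text
t 2.15 p [0.4582 0.0941 0.1029] jaw 98.91 zax [-0.002 -0.006 -1.   ] F [-0.4  1.1 -0.3] T [ 0.03 -0.05 -0.02] w 0.0853 q [-0.43  0.36  0.17  2.15 -0.09  0.65  1.54]
```

View pics/c4.png

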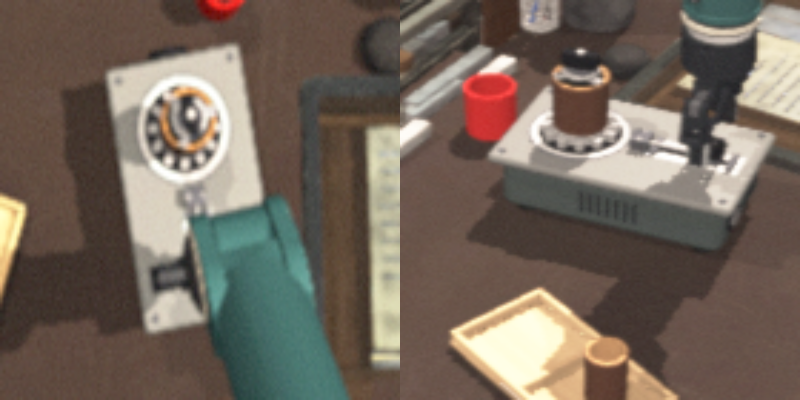

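Emit:
{"api": "send_rows", "payload": {
  "targets": [
    [[-0.001,0.004,0.001],[0,0,0],-1],
    [[-0.001,0.0075,0.002],[0,0,0],-1],
    [[-0.001,0.0075,0.002],[0,0,0],-1],
    [[-0.001,0.0075,0.002],[0,0,0],0],
    [[-0.001,0.0075,0.002],[0,0,0],1],
    [[-0.001,0.0075,0.002],[0,0,0],1],
    [[-0.001,0.0075,0.002],[0,0,0],1],
    [[-0.001,0.0075,0.002],[0,0,0],1]
  ],
  "force": 40
}}

```text
clock: 3.25
ee_pos: [0.4561, 0.0998, 0.1043]
orientation: [0.001, 0.65, 0.76, -0.005]
wrist_force: [-0.5, -3.9, 5.1]
grip_width: 0.019
```

```bash
python3 st.py
```

```text
t 3.25 p [0.4561 0.0998 0.1043] jaw 98.87 zax [-0.005 -0.009 -1.   ] F [-0.5 -3.9  5.1] T [-0.75  0.16  0.15] w 0.019 q [-0.44  0.36  0.17  2.14 -0.09  0.65  1.52]
```

Emit:
{"api": "send_rows", "payload": {
  "targets": [
    [[0.006,0.001,0],[0,0,0],1],
    [[0.012,0.002,0],[0,0,0],1],
    [[0.018,0.003,0],[0,0,0],1],
    [[0.024,0.004,0],[0,0,0],1],
    [[0.03,0.005,0],[0,0,0],1],
    [[0.036,0.0058,0],[0,0,0],1],
    [[0.038,0.0062,0],[0,0,0],1],
    [[0.038,0.0062,0],[0,0,0],1]
  ]
}}

```text
clock: 4.25
ee_pos: [0.4883, 0.1049, 0.1042]
orientation: [-0.003, 0.65, 0.76, -0.01]
wrist_force: [-19.7, -4.9, 25.1]
grip_width: 0.0192
```

```bash
python3 st.py
```

```text
t 4.25 p [0.4883 0.1049 0.1042] jaw 98.87 zax [-0.019 -0.011 -1.   ] F [-19.7  -4.9  25.1] T [-0.78  4.29  0.08] w 0.0192 q [-0.43  0.41  0.17  2.06 -0.1   0.7   1.54]
```

Emit:
{"api": "send_rows", "payload": {
  "targets": [
    [[0.006,0.001,0.001],[0,0,0],1],
    [[0.009,0.0015,0.001],[0,0,0],1],
    [[0.011,0.0018,0.002],[0,0,0],1],
    [[0.011,0.0018,0.002],[0,0,0],1],
    [[0.011,0.0018,0.002],[0,0,0],1],
    [[0.011,0.0018,0.002],[0,0,0],1],
    [[0.011,0.0018,0.002],[0,0,0],1],
    [[0.011,0.0018,0.002],[0,0,0],1]
  ],
  "force": 60
}}

```text
clock: 5.25
ee_pos: [0.4884, 0.105, 0.1043]
orientation: [-0.011, 0.65, 0.76, -0.02]
wrist_force: [-28.3, -5.7, 22.0]
grip_width: 0.0184
```

```bash
python3 st.py;  python3 - <<'E'
from h import *
shot('top','t3'); shot('scene','s3'); a=cv2.imread('pics/t3.png')[150:270,290:430]; b=cv2.imread('pics/s3.png')[130:290,260:400]
cv2.imwrite('pics/c5.png',np.hstack([cv2.resize(a,(400,400)),cv2.resize(b,(400,400))]))
E
```

```text
t 5.25 p [0.4884 0.105  0.1043] jaw 98.89 zax [-0.042 -0.015 -0.999] F [-28.3  -5.7  22. ] T [-0.85  5.76  0.03] w 0.0184 q [-0.42  0.42  0.17  2.04 -0.1   0.73  1.54]
```

View pics/c5.png

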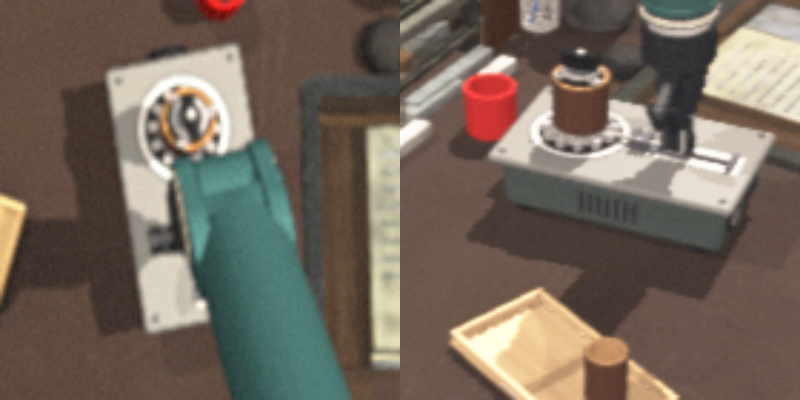

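Emit:
{"api": "send_rows", "payload": {
  "targets": [
    [[-0.005,-0.001,0],[0,0,0],1],
    [[-0.006,-0.001,0],[0,0,0],-1],
    [[-0.006,-0.001,0],[0,0,0],-1],
    [[-0.006,-0.001,0.002],[0,2,0],-1],
    [[-0.006,-0.001,0.03],[0,2,0],-1],
    [[-0.006,-0.001,0.07],[0,2,0],-1],
    [[-0.02,0.03,0.12],[0,2,0],-1],
    [[-0.03,0.07,0.15],[0,2,0],-1]
  ],
  "force": 40
}}

```text
clock: 6.35
ee_pos: [0.4594, 0.1755, 0.2569]
orientation: [-0.024, 0.651, 0.758, -0.029]
wrist_force: [-0.4, 1.2, 0.2]
grip_width: 0.0851
```

```bash
python3 st.py;  python3 - <<'E'
from h import *
shot('top','t4'); shot('scene','s4'); a=cv2.imread('pics/t4.png')[150:270,290:430]; b=cv2.imread('pics/s4.png')[140:260,290:410]
cv2.imwrite('pics/c6.png',np.hstack([cv2.resize(a,(400,400)),cv2.resize(b,(400,400))]))
E
```

```text
t 6.35 p [0.4594 0.1755 0.2569] jaw 98.76 zax [-0.074 -0.013 -0.997] F [-0.4  1.2  0.2] T [ 0.1  -0.11 -0.01] w 0.0851 q [-0.56  0.21  0.15  1.91 -0.05  1.1   1.35]
```

View pics/c6.png

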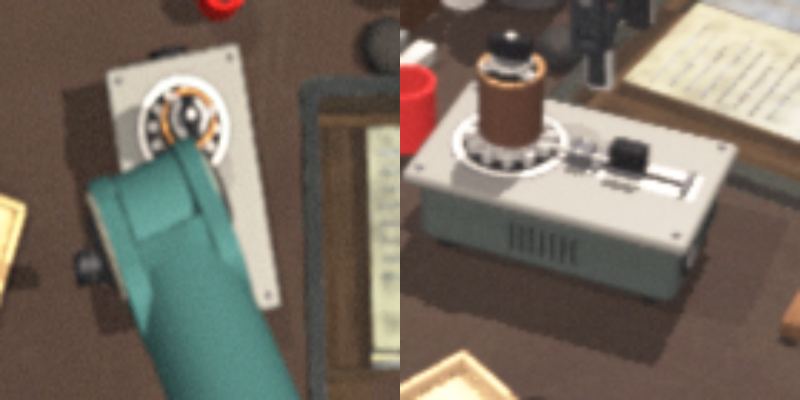

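```bash
python3 - <<'E'
from h import *
P=pts('scene',np.load('pics/s4_d.npy')); b=cv2.imread('pics/s4.png')
x=np.array([np.cos(np.radians(9.24)),np.sin(np.radians(9.24))]); n=np.array([-x[1],x[0]]); s=np.array([.597,.1243])
S=P[...,:2]-s; X=S@x; Y=S@n
k=(P[...,2]>.1)&(abs(Y)<.016)&(X<-.05)&(X>-.2)
k2=k&(P[...,2]>.119)&(P[...,2]<.13)
print(k2.sum(), X[k2].min(),X[k2].max(),Y[k2].min(),Y[k2].max(),P[k2][:,2].mean())
print(np.percentile(X[k2],[3,50,97]))
for z in (.105,.115): 
  q=k&(abs(P[...,2]-z)<.004); print(z,np.histogram(X[q],np.arange(-.2,-.04,.005)))
cv2.imwrite('pics/c7.png',cv2.resize(b[165:210,335:405],None,fx=11,fy=11,interpolation=cv2.INTER_CUBIC))
E
```

```text
50 -0.12759630416286058 -0.09465923487819275 -0.009326439438887776 0.011716854347362688 0.12278699137873098
[-0.12706901 -0.11179534 -0.09580388]
0.105 (array([ 0,  0,  0,  0,  0,  0,  2,  1,  0,  0,  0,  0,  0,  0,  3,  4,  4,
        2,  3,  4,  5,  2,  1,  4,  9, 10,  8, 10,  6,  1,  0]), array([-0.2  , -0.195, -0.19 , -0.185, -0.18 , -0.175, -0.17 , -0.165,
       -0.16 , -0.155, -0.15 , -0.145, -0.14 , -0.135, -0.13 , -0.125,
       -0.12 , -0.115, -0.11 , -0.105, -0.1  , -0.095, -0.09 , -0.085,
       -0.08 , -0.075, -0.07 , -0.065, -0.06 , -0.055, -0.05 , -0.045]))
0.115 (array([0, 0, 0, 0, 0, 0, 0, 0, 0, 0, 0, 0, 0, 0, 5, 2, 6, 4, 4, 4, 3, 2,
       0, 0, 0, 0, 0, 0, 0, 0, 0]), array([-0.2  , -0.195, -0.19 , -0.185, -0.18 , -0.175, -0.17 , -0.165,
       -0.16 , -0.155, -0.15 , -0.145, -0.14 , -0.135, -0.13 , -0.125,
       -0.12 , -0.115, -0.11 , -0.105, -0.1  , -0.095, -0.09 , -0.085,
       -0.08 , -0.075, -0.07 , -0.065, -0.06 , -0.055, -0.05 , -0.045]))
```

View pics/c7.png

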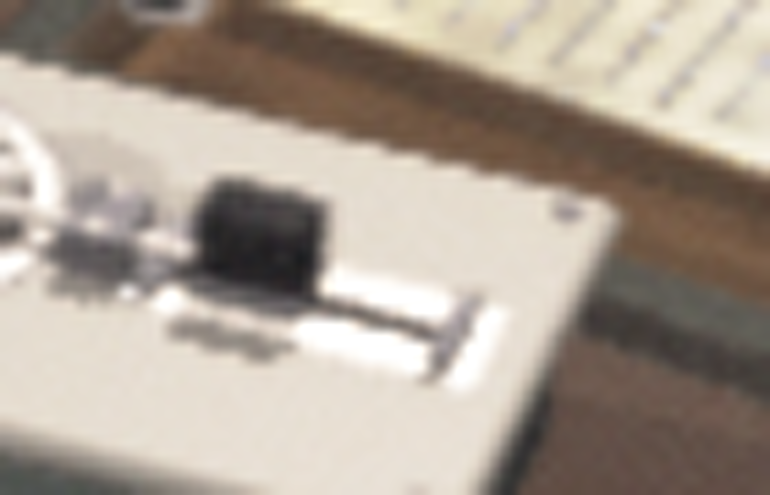

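```bash
python3 - <<'E'
from h import *
x=np.array([np.cos(np.radians(9.24)),np.sin(np.radians(9.24))]); n=np.array([-x[1],x[0]]); s=np.array([.597,.1243])
P=pts('top',np.load('pics/top0_d.npy'))
S=P[...,:2]-s; X=S@x; Y=S@n
b=np.arange(-.18,-.05,.003)
i=np.digitize(X,b)
for lo,hi in((-.012,-.006),(.006,.012),(-.005,.005)):
  print(lo,hi)
  for j in range(1,len(b)):
    k=(i==j)&(Y>lo)&(Y<hi)
    if k.sum(): print('  %.4f z=%.1f n=%d'%(b[j-1]+.0015,np.median(P[k][:,2])*1000,k.sum()),end=';')
  print()
E
```

```text
-0.012 -0.006
  -0.1785 z=90.6 n=1;  -0.1755 z=93.2 n=2;  -0.1725 z=96.2 n=2;  -0.1695 z=99.2 n=2;  -0.1665 z=98.2 n=1;  -0.1635 z=96.3 n=1;  -0.1605 z=89.7 n=2;  -0.1545 z=122.8 n=1;  -0.1515 z=121.2 n=1;  -0.1485 z=115.7 n=1;  -0.1455 z=119.5 n=2;  -0.1425 z=119.3 n=2;  -0.1395 z=119.8 n=1;  -0.1365 z=121.6 n=1;  -0.1335 z=119.0 n=1;  -0.1305 z=122.1 n=1;  -0.1275 z=122.1 n=1;  -0.1245 z=122.9 n=1;  -0.1215 z=90.6 n=2;  -0.1185 z=93.1 n=2;  -0.1155 z=93.3 n=2;  -0.1125 z=92.8 n=1;  -0.1095 z=98.1 n=1;  -0.1065 z=92.1 n=2;  -0.1035 z=92.0 n=2;  -0.1005 z=93.1 n=1;  -0.0975 z=93.0 n=2;  -0.0945 z=90.5 n=2;  -0.0915 z=93.3 n=2;  -0.0885 z=98.0 n=2;  -0.0855 z=92.7 n=2;  -0.0825 z=95.1 n=2;  -0.0795 z=106.1 n=2;  -0.0765 z=105.5 n=2;  -0.0735 z=108.6 n=2;  -0.0675 z=107.6 n=1;  -0.0645 z=107.5 n=2;  -0.0615 z=104.7 n=2;  -0.0585 z=92.5 n=2;  -0.0555 z=94.9 n=1;  -0.0525 z=86.3 n=1;
0.006 0.012
  -0.1785 z=90.5 n=2;  -0.1755 z=93.4 n=2;  -0.1725 z=96.1 n=2;  -0.1695 z=94.7 n=1;  -0.1665 z=97.2 n=2;  -0.1635 z=94.3 n=2;  -0.1605 z=91.1 n=2;  -0.1545 z=110.3 n=2;  -0.1515 z=116.1 n=3;  -0
[... 945 characters left out ...]
0.4 n=2;  -0.1455 z=124.2 n=3;  -0.1425 z=120.3 n=3;  -0.1395 z=123.0 n=2;  -0.1365 z=123.0 n=3;  -0.1335 z=119.9 n=3;  -0.1305 z=121.5 n=3;  -0.1275 z=124.4 n=3;  -0.1245 z=99.7 n=4;  -0.1215 z=98.2 n=2;  -0.1185 z=96.0 n=3;  -0.1155 z=98.1 n=3;  -0.1125 z=94.3 n=2;  -0.1095 z=102.9 n=3;  -0.1065 z=99.7 n=3;  -0.1035 z=98.9 n=3;  -0.1005 z=95.5 n=3;  -0.0975 z=103.5 n=2;  -0.0945 z=101.8 n=2;  -0.0915 z=101.1 n=3;  -0.0885 z=102.0 n=2;  -0.0855 z=99.7 n=3;  -0.0825 z=101.2 n=2;  -0.0795 z=101.8 n=3;  -0.0765 z=103.2 n=3;  -0.0735 z=106.6 n=4;  -0.0705 z=109.6 n=3;  -0.0675 z=107.2 n=3;  -0.0645 z=110.7 n=3;  -0.0615 z=107.9 n=2;  -0.0585 z=98.3 n=2;  -0.0555 z=89.8 n=3;  -0.0525 z=93.3 n=3;
```

```bash
python3 - <<'E'
from h import *
for t in('top0','t2','t3','t4'):
    P=pts('top',np.load(f'pics/{t}_d.npy'))
    k=(P[...,2]>.197)&(P[...,2]<.225); m=np.zeros_like(k); m[174:194,345:366]=1; k&=m
    v,u=np.nonzero(k); w=np.array([ray('top',a,b,.21)[:2] for a,b in zip(u,v)]); e,V=np.linalg.eigh(np.cov(w.T)); print(t,len(u),w.mean(0).round(4),e**.5*12**.5,(np.degrees(np.arctan2(V[1,1],V[0,1]))%180))
a=cv2.imread('pics/t3.png')[165:205,335:375]; b=cv2.imread('pics/top0.png')[165:205,335:375]
cv2.imwrite('pics/c8.png',np.hstack([cv2.resize(i,(400,400),interpolation=cv2.INTER_CUBIC) for i in(b,a)]))
E
```

```text
top0 60 [0.5967 0.1245] [0.01443458 0.03896535] 14.262136808156214
t2 61 [0.5968 0.1246] [0.01471824 0.03873823] 14.684561879351918
t3 63 [0.5964 0.1244] [0.01480532 0.04028503] 11.998514617796076
t4 63 [0.5966 0.1246] [0.01517638 0.03935664] 11.858134008689632
```

View pics/c8.png

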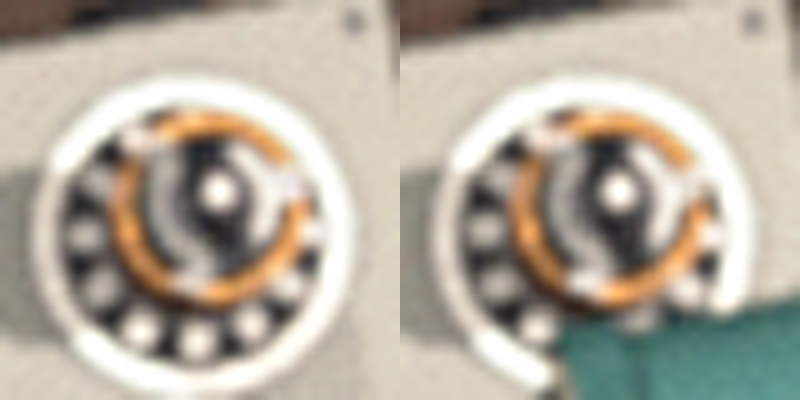

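Emit:
{"api": "send_rows", "payload": {
  "targets": [
    [[0.03,-0.01,0.005],[0.2,-1,1],-1],
    [[0.065,-0.024,0.005],[0.4,-2,2],-1],
    [[0.1,-0.037,0.005],[0.6,-3,2.5],-1],
    [[0.128,-0.047,0.005],[0.8,-4.2,3.1],-1],
    [[0.1373,-0.051,0.003],[0.8,-4.2,3.1],-1],
    [[0.1373,-0.051,-0.003],[0.8,-4.2,3.1],-1],
    [[0.1373,-0.051,-0.01],[0.8,-4.2,3.1],-1],
    [[0.1373,-0.051,-0.015],[0.8,-4.2,3.1],-1]
  ]
}}

```text
clock: 7.45
ee_pos: [0.5957, 0.1304, 0.2422]
orientation: [-0.0, 0.626, 0.78, 0.001]
wrist_force: [0.0, 0.5, 0.6]
grip_width: 0.0855
```

```bash
python3 st.py
```

```text
t 7.45 p [0.5957 0.1304 0.2422] jaw 102.48 zax [ 0.002  0.002 -1.   ] F [0.  0.5 0.6] T [-0.01 -0.07  0.03] w 0.0855 q [-0.42  0.39  0.2   1.71 -0.09  1.05  1.59]
```

Emit:
{"api": "send_rows", "payload": {
  "targets": [
    [[0.001,-0.006,0],[0,0,0],-1],
    [[0.001,-0.006,-0.01],[0,0,-0.5],-1],
    [[0.001,-0.006,-0.025],[0,0,-0.5],-1],
    [[0.001,-0.006,-0.04],[0,0,-0.5],-1],
    [[0.001,-0.006,-0.05],[0,0,-0.5],-1],
    [[0.001,-0.006,-0.0525],[0,0,-0.5],-1],
    [[0.001,-0.006,-0.0525],[0,0,-0.5],-1],
    [[0.001,-0.006,-0.0525],[0,0,-0.5],-1]
  ]
}}

```text
clock: 8.45
ee_pos: [0.597, 0.1245, 0.1902]
orientation: [0.0, 0.629, 0.777, 0.002]
wrist_force: [0.5, -0.8, 0.4]
grip_width: 0.0854
```

```bash
python3 st.py
```

```text
t 8.45 p [0.597  0.1245 0.1902] jaw 101.98 zax [ 0.003  0.003 -1.   ] F [ 0.5 -0.8  0.4] T [ 0.02 -0.01 -0.03] w 0.0854 q [-0.41  0.44  0.19  1.76 -0.1   0.95  1.61]
```

Centred on the knob. Close, then turn clockwise.

Emit:
{"api": "send_rows", "payload": {
  "targets": [
    [[0,0,0],[0,0,0],0],
    [[0,0,0],[0,0,0],0.5],
    [[0,0,0],[0,0,0],1],
    [[0,0,0],[0,0,0],1],
    [[0,0,0],[0,0,0],1],
    [[0,0,0],[0,0,0],1],
    [[0,0,0],[0,0,-3],1],
    [[0,0,0],[0,0,-8],1]
  ],
  "force": 80
}}

```text
clock: 9.45
ee_pos: [0.5974, 0.123, 0.1907]
orientation: [0.001, 0.683, 0.73, 0.001]
wrist_force: [-0.5, -4.5, 4.3]
grip_width: 0.012
```

```bash
python3 st.py
```

```text
t 9.45 p [0.5974 0.123  0.1907] jaw 93.78 zax [ 0.003  0.001 -1.   ] F [-0.5 -4.5  4.3] T [-1.04  0.22  0.26] w 0.012 q [-0.43  0.44  0.23  1.76 -0.12  0.95  1.48]
```

Emit:
{"api": "send_rows", "payload": {
  "targets": [
    [[0,0,0],[0,0,-8],1],
    [[0,0,0],[0,0,-16],1],
    [[0,0,0],[0,0,-24],1],
    [[0,0,0],[0,0,-32],1],
    [[0,0,0],[0,0,-40],1],
    [[0,0,0],[0,0,-48],1],
    [[0,0,0],[0,0,-56],1],
    [[0,0,0],[0,0,-64],1]
  ]
}}

```text
clock: 10.45
ee_pos: [0.598, 0.1241, 0.1907]
orientation: [0.001, 0.967, 0.256, 0.002]
wrist_force: [2.0, -0.4, -0.4]
grip_width: 0.0125
```

```bash
python3 st.py
```

```text
t 10.45 p [0.598  0.1241 0.1907] jaw 29.61 zax [ 0.004 -0.002 -1.   ] F [ 2.  -0.4 -0.4] T [-0.03 -0.53  0.25] w 0.0125 q [-0.62  0.47  0.48  1.77 -0.25  0.96  0.47]
```

Emit:
{"api": "send_rows", "payload": {
  "targets": [
    [[0,0,0],[0,0,-5],1],
    [[0,0,0],[0,0,-10],1],
    [[0,0,0],[0,0,-15],1],
    [[0,0,0],[0,0,-20],1],
    [[0,0,0],[0,0,-24],1],
    [[0,0,0],[0,0,-28],1],
    [[0,0,0],[0,0,-31],1],
    [[0,0,0],[0,0,-31],1]
  ]
}}

```text
clock: 11.45
ee_pos: [0.5987, 0.1243, 0.1907]
orientation: [0.002, 1.0, -0.012, 0.002]
wrist_force: [2.0, -1.7, 0.3]
grip_width: 0.0119
```

```bash
python3 st.py
```

```text
t 11.45 p [0.5987 0.1243 0.1907] jaw -1.32 zax [ 0.004 -0.004 -1.   ] F [ 2.  -1.7  0.3] T [-0.39 -0.62  0.19] w 0.0119 q [-0.71  0.49  0.61  1.77 -0.32  0.98 -0.  ]
```

Emit:
{"api": "send_rows", "payload": {
  "targets": [
    [[0,0,0],[0,0,-2],1],
    [[0,0,0],[0,0,-4],1],
    [[0,0,0],[0,0,-5],1],
    [[0,0,0],[0,0,-5],1],
    [[0,0,0],[0,0,-5],-1],
    [[0,0,0],[0,0,-5],-1],
    [[0,0,0.02],[0,0,-5],-1],
    [[0,0,0.06],[0,0,-5],-1]
  ]
}}

```text
clock: 12.45
ee_pos: [0.5979, 0.1244, 0.2512]
orientation: [0.002, 0.998, -0.055, 0.001]
wrist_force: [0.9, 0.2, 0.5]
grip_width: 0.0827
```

```bash
python3 st.py; python3 - <<'E'
from h import *
shot('top','t5'); shot('scene','s5'); a=cv2.imread('pics/t5.png')[150:270,290:430]; b=cv2.imread('pics/s5.png')[140:260,290:410]
cv2.imwrite('pics/c9.png',np.hstack([cv2.resize(a,(400,400)),cv2.resize(b,(400,400))]))
E
```

```text
t 12.45 p [0.5979 0.1244 0.2512] jaw -6.32 zax [ 0.001 -0.005 -1.   ] F [0.9 0.2 0.5] T [ 0.05 -0.02  0.03] w 0.0827 q [-0.76  0.43  0.66  1.72 -0.28  1.09 -0.12]
```

View pics/c9.png

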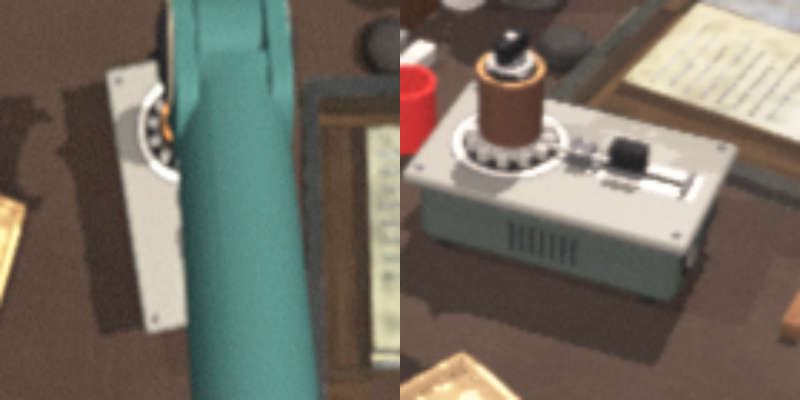

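```bash
python3 - <<'E'
from h import *
P=pts('scene',np.load('pics/s5_d.npy'))
k=(P[...,2]>.2)&(P[...,2]<.222)&(np.hypot(P[...,0]-.597,P[...,1]-.1243)<.03)
w=P[k][:,:2]; e,V=np.linalg.eigh(np.cov(w.T)); print(k.sum(),w.mean(0),e**.5*12**.5,np.degrees(np.arctan2(V[1,1],V[0,1])))
E
```

```text
54 [0.59755588 0.12974545] [0.0143668  0.03891926] 83.99284641183927
```

Emit:
{"api": "send_rows", "payload": {
  "targets": [
    [[-0.001,0,-0.01],[0,0,0],-1],
    [[-0.001,0,-0.03],[0,0,0],-1],
    [[-0.001,0,-0.05],[0,0,0],-1],
    [[-0.001,0,-0.07],[0,0,0],-1],
    [[-0.001,0,-0.09],[0,0,0],-1],
    [[-0.001,0,-0.1],[0,0,0],-1],
    [[-0.001,0,-0.106],[0,0,0],-1],
    [[-0.001,0,-0.106],[0,0,0],-1]
  ]
}}

```text
clock: 13.55
ee_pos: [0.6007, 0.1243, 0.1504]
orientation: [0.0, 0.998, -0.055, 0.006]
wrist_force: [-0.0, -0.2, 0.2]
grip_width: 0.0856
```

```bash
python3 st.py
```

```text
t 13.55 p [0.6007 0.1243 0.1504] jaw -6.35 zax [ 0.013 -0.001 -1.   ] F [-0.  -0.2  0.2] T [ 0.02 -0.02 -0.04] w 0.0856 q [-0.71  0.54  0.6   1.8  -0.38  0.9  -0.05]
```

Emit:
{"api": "send_rows", "payload": {
  "targets": [
    [[-0.0035,0,-0.004],[0,0.7,0],-1],
    [[-0.0035,0,-0.006],[0,0.7,0],-1],
    [[-0.0035,0,-0.006],[0,0.7,0],-0.4],
    [[-0.0035,0,-0.006],[0,0.7,0],0],
    [[-0.0035,0,-0.006],[0,0.7,0],0.5],
    [[-0.0035,0,-0.006],[0,0.7,0],1],
    [[-0.0035,0,-0.006],[0,0.7,0],1],
    [[-0.0035,0,-0.006],[0,0.7,0],1]
  ],
  "force": 40
}}

```text
clock: 14.55
ee_pos: [0.5976, 0.1244, 0.1449]
orientation: [0.0, 0.998, -0.055, 0.001]
wrist_force: [-0.8, 0.3, 5.3]
grip_width: 0.0591
```

```bash
python3 st.py
```

```text
t 14.55 p [0.5976 0.1244 0.1449] jaw -6.35 zax [ 0.001 -0.001 -1.   ] F [-0.8  0.3  5.3] T [-0.01  0.22 -0.03] w 0.0591 q [-0.7   0.55  0.6   1.81 -0.38  0.9  -0.04]
```

Emit:
{"api": "send_rows", "payload": {
  "targets": [
    [[0,0,0.003],[0,0,0],1],
    [[0,0,0.008],[0,0,0],1],
    [[0,0,0.02],[0,0,0],1],
    [[0,0,0.035],[0,0,0],1],
    [[0,0,0.055],[0,0,0],1],
    [[0,0,0.075],[0,0,0],1],
    [[0,0,0.095],[0,0,0],1],
    [[0,0,0.115],[0,0,0],1]
  ]
}}

```text
clock: 15.55
ee_pos: [0.5976, 0.1244, 0.2615]
orientation: [0.0, 0.998, -0.055, 0.001]
wrist_force: [0.3, 0.8, -1.6]
grip_width: 0.0588
```

```bash
python3 st.py; python3 - <<'E'
from h import *
shot('scene','s6'); b=cv2.imread('pics/s6.png')[90:250,270:410]
cv2.imwrite('pics/c10.png',cv2.resize(b,None,fx=3.5,fy=3.5))
E
```

```text
t 15.55 p [0.5976 0.1244 0.2615] jaw -6.35 zax [ 0.002 -0.001 -1.   ] F [ 0.3  0.8 -1.6] T [ 0.02 -0.02 -0.03] w 0.0588 q [-0.76  0.42  0.66  1.71 -0.28  1.11 -0.12]
```

View pics/c10.png

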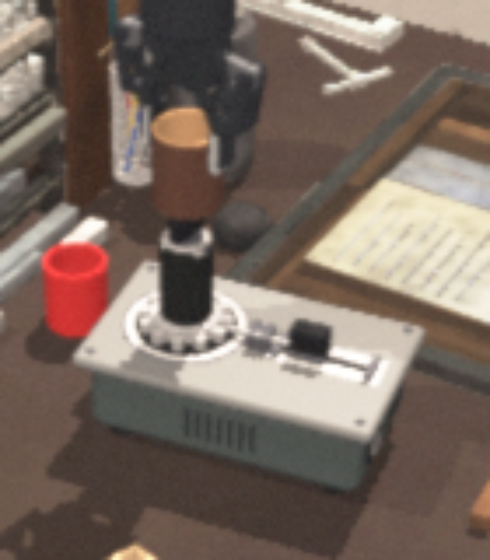

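```bash
python3 - <<'E'
from h import *
for n,t in(('scene','s6'),('scene','s1'),('top','top0')):
    P=pts(n,np.load(f'pics/{t}_d.npy'))
    ax=np.array([.945,-.327]); ay=np.array([.327,.945]); c=np.array([.449,.400])
    S=P[...,:2]-c; X=S@ax; Y=S@ay
    k=(P[...,2]>.015)&(P[...,2]<.03)&(abs(X)<.13)&(abs(Y)<.08)
    r=cv2.minAreaRect((P[k][:,:2]*1000).astype(np.float32)); print(t,k.sum(),r, np.percentile(X[k],[1,99]),np.percentile(Y[k],[1,99]))
    # floor of far bay
    f=(P[...,2]>0.001)&(P[...,2]<.011)&(X>.01)&(X<.09)&(abs(Y)<.04); print('floor',np.median(P[f][:,2]))
    # cross wall
    m=k&(abs(Y)<.035)&(abs(X)<.02); print('cross',np.median(X[m]),m.sum()); m=k&(X>.03)&(X<.07); print('side walls',np.median(Y[m&(Y>0)]),np.median(Y[m&(Y<0)])); m=k&(X>.08)&(abs(Y)<.035); print('end',np.median(X[m]))
E
```

```text
s6 674 ((450.6319274902344, 402.85980224609375), (113.2562026977539, 210.73301696777344), 70.87751007080078) [-0.10423638  0.10172762] [-0.05208901  0.05880726]
floor 0.0059163437012592635
cross -0.0010487956038232982 55
side walls 0.05638162663979691 -0.04740220453497564
end 0.09812185525324088
s1 678 ((450.1124267578125, 403.3784484863281), (113.14360046386719, 212.15821838378906), 70.77226257324219) [-0.10445153  0.1014047 ] [-0.05149148  0.05911757]
floor 0.00614705093312895
cross -0.0011961474386334922 57
side walls 0.0557276610248442 -0.047542617541192815
end 0.09761680266802973
top0 349 ((446.9456787109375, 401.0226135253906), (109.87834930419922, 205.53233337402344), 70.66827392578125) [-0.10439335  0.10043941] [-0.05431039  0.05494368]
floor 0.005298138040937039
cross -0.0020651864813227205 27
side walls 0.0505973425116999 -0.05166274446935989
end 0.09799181696200145
```

Emit:
{"api": "send_rows", "payload": {
  "targets": [
    [[0,0,0.015],[0,0,0],1],
    [[-0.01,0.025,0.02],[0,0,8],1],
    [[-0.025,0.06,0.02],[0,0,18],1],
    [[-0.04,0.1,0.02],[0,0,28],1],
    [[-0.055,0.14,0.02],[0,0,38],1],
    [[-0.07,0.18,0.02],[0,0,48],1],
    [[-0.085,0.22,0.02],[0,0,58],1],
    [[-0.095,0.245,0.01],[0,0,67],1]
  ]
}}

```text
clock: 16.6
ee_pos: [0.5032, 0.3722, 0.2751]
orientation: [-0.002, 0.861, 0.508, 0.003]
wrist_force: [-0.3, -0.6, -1.0]
grip_width: 0.0593
```

```bash
python3 st.py
```

```text
t 16.6 p [0.5032 0.3722 0.2751] jaw 61.09 zax [ 0.002  0.007 -1.   ] F [-0.3 -0.6 -1. ] T [-0.07 -0.02 -0.01] w 0.0593 q [-0.95  0.39  0.35  1.64 -0.15  1.13  0.5 ]
```

Emit:
{"api": "send_rows", "payload": {
  "targets": [
    [[-0.004,0.007,-0.01],[0,0,5],1],
    [[-0.0074,0.013,-0.035],[0,0,9.8],1],
    [[-0.0074,0.013,-0.07],[0,0,9.8],1],
    [[-0.0074,0.013,-0.105],[0,0,9.8],1],
    [[-0.0074,0.013,-0.14],[0,0,9.8],1],
    [[-0.0074,0.013,-0.175],[0,0,9.8],1],
    [[-0.0074,0.013,-0.195],[0,0,9.8],1],
    [[-0.0074,0.013,-0.2],[0,0,9.8],1]
  ]
}}

```text
clock: 17.6
ee_pos: [0.4955, 0.3848, 0.0741]
orientation: [-0.002, 0.815, 0.58, 0.002]
wrist_force: [0.3, 0.6, -0.1]
grip_width: 0.0595
```

```bash
python3 st.py; python3 - <<'E'
from h import *
shot('scene','s7'); b=cv2.imread('pics/s7.png')[190:350,230:400]
cv2.imwrite('pics/c11.png',cv2.resize(b,None,fx=3.5,fy=3.5))
E
```

```text
t 17.6 p [0.4955 0.3848 0.0741] jaw 70.89 zax [-0.     0.006 -1.   ] F [ 0.3  0.6 -0.1] T [-0.01 -0.06 -0.03] w 0.0595 q [-0.9   0.62  0.25  1.78 -0.22  0.76  0.71]
```

View pics/c11.png

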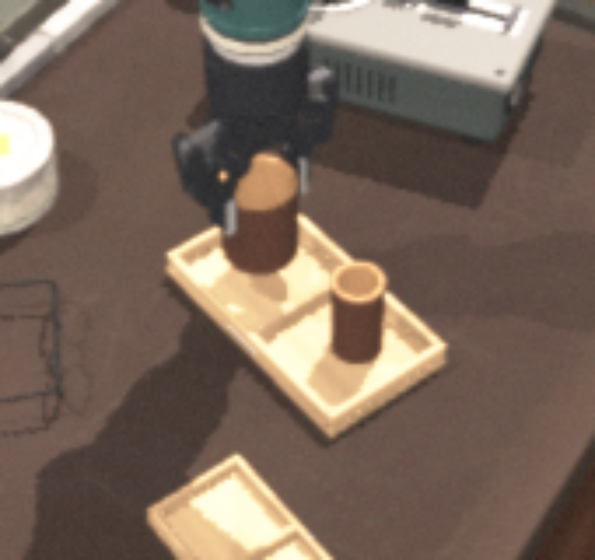

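Emit:
{"api": "send_rows", "payload": {
  "targets": [
    [[0,0,-0.01],[0,0,0],1],
    [[0,0,-0.018],[0,0,0],1],
    [[0,0,-0.024],[0,0,0],1],
    [[0,0,-0.027],[0,0,0],1],
    [[0,0,-0.029],[0,0,0],1],
    [[0,0,-0.03],[0,0,0],1],
    [[0,0,-0.031],[0,0,0],1],
    [[0,0,-0.031],[0,0,0],1]
  ]
}}

```text
clock: 18.65
ee_pos: [0.4959, 0.3851, 0.0441]
orientation: [-0.003, 0.815, 0.58, 0.002]
wrist_force: [-1.7, -0.2, 3.9]
grip_width: 0.0591
```

```bash
python3 st.py
```

```text
t 18.65 p [0.4959 0.3851 0.0441] jaw 70.89 zax [ 0.001  0.007 -1.   ] F [-1.7 -0.2  3.9] T [-0.28  0.28  0.01] w 0.0591 q [-0.89  0.67  0.24  1.79 -0.24  0.71  0.72]
```

Emit:
{"api": "send_rows", "payload": {
  "targets": [
    [[0,0,0],[0,0,0],0],
    [[0,0,0],[0,0,0],-1],
    [[0,0,0],[0,0,0],-1],
    [[0,0,0],[0,0,0],-1],
    [[0,0,0.01],[0,0,0],-1],
    [[0,0,0.04],[0,0,0],-1],
    [[0,0,0.08],[0,0,0],-1],
    [[0,0,0.13],[0,0,0],-1]
  ]
}}

```text
clock: 19.65
ee_pos: [0.4955, 0.3848, 0.1753]
orientation: [-0.002, 0.815, 0.58, 0.002]
wrist_force: [1.3, 0.4, -0.1]
grip_width: 0.0854
```

```bash
python3 st.py; python3 - <<'E'
from h import *
shot('scene','s8'); b=cv2.imread('pics/s8.png')[130:350,230:420]
cv2.imwrite('pics/c12.png',cv2.resize(b,None,fx=2.7,fy=2.7))
E
```

```text
t 19.65 p [0.4955 0.3848 0.1753] jaw 70.88 zax [-0.     0.006 -1.   ] F [ 1.3  0.4 -0.1] T [-0.   -0.02  0.03] w 0.0854 q [-0.93  0.49  0.29  1.73 -0.18  0.94  0.67]
```

View pics/c12.png

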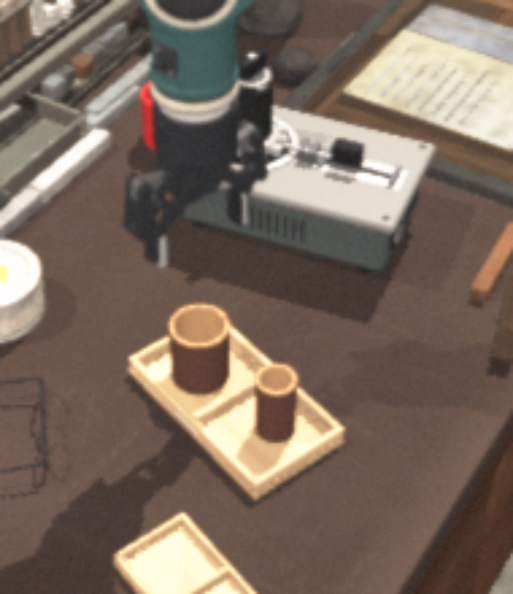

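Emit:
{"api": "send_rows", "payload": {
  "targets": [
    [[-0.002,-0.02,0.03],[0,0,3],-1],
    [[-0.004,-0.06,0.045],[0,0,8],-1],
    [[-0.006,-0.105,0.045],[0,0,13],-1],
    [[-0.008,-0.15,0.045],[0,0,18],-1],
    [[-0.009,-0.195,0.045],[0,0,23],-1],
    [[-0.009,-0.24,0.045],[0,0,28],-1],
    [[-0.009,-0.27,0.035],[0,0.3,28],-1],
    [[-0.009,-0.28,0.02],[0,0.3,28],-1]
  ]
}}

```text
clock: 20.7
ee_pos: [0.4907, 0.1055, 0.2037]
orientation: [-0.006, 0.652, 0.759, 0.006]
wrist_force: [-0.1, -0.1, -0.4]
grip_width: 0.0852
```

```bash
python3 st.py;python3 - <<'E'
from h import *
for n,t in(('scene','s8'),('top','t9')):
    if t=='t9': shot(n,t)
    P=pts(n,np.load(f'pics/{t}_d.npy'))
    k=(P[...,2]>.066)&(P[...,2]<.088)&(np.hypot(P[...,0]-.4958,P[...,1]-.385)<.05)
    print(n,k.sum(),cv2.minEnclosingCircle((P[k][:,:2]*1000).astype(np.float32)),np.median(P[k][:,2]))
x=np.array([np.cos(np.radians(9.24)),np.sin(np.radians(9.24))]); n=np.array([-x[1],x[0]]); s=np.array([.597,.1243])
P=pts('scene',np.load('pics/s8_d.npy')); S=P[...,:2]-s; X=S@x; Y=S@n
k=(abs(Y)<.016)&(X<-.05)&(X>-.2)&(P[...,2]>.119)&(P[...,2]<.13); print('lock',np.percentile(X[k],[3,50,97]))
E
```

```text
t 20.7 p [0.4907 0.1055 0.2037] jaw 98.67 zax [-0.002  0.016 -1.   ] F [-0.1 -0.1 -0.4] T [ 0.02  0.03 -0.02] w 0.0852 q [-0.54  0.25  0.32  2.01 -0.12  0.9   1.56]
scene 172 ((499.35162353515625, 387.79925537109375), 33.72675323486328) 0.07399236136298099
top 73 ((496.178466796875, 385.88665771484375), 30.109933853149414) 0.0743597729045784
lock [-0.12738256 -0.11169311 -0.09659056]
```

Emit:
{"api": "send_rows", "payload": {
  "targets": [
    [[-0.002,0,-0.01],[-0.9,0,0],-1],
    [[-0.002,0,-0.025],[-0.9,0,0],-1],
    [[-0.002,0,-0.04],[-0.9,0,0],-1],
    [[-0.002,0,-0.055],[-0.9,0,0],-1],
    [[-0.002,0,-0.07],[-0.9,0,0],-1],
    [[-0.002,0,-0.085],[-0.9,0,0],-1],
    [[-0.002,0,-0.095],[-0.9,0,0],-1],
    [[-0.002,0,-0.098],[-0.9,0,0],-1]
  ]
}}

```text
clock: 21.75
ee_pos: [0.4869, 0.1049, 0.1026]
orientation: [-0.002, 0.652, 0.759, -0.003]
wrist_force: [-0.7, -0.1, -0.4]
grip_width: 0.0853
```

```bash
python3 st.py
```

```text
t 21.75 p [0.4869 0.1049 0.1026] jaw 98.68 zax [-0.007 -0.002 -1.   ] F [-0.7 -0.1 -0.4] T [-0.01 -0.02  0.01] w 0.0853 q [-0.51  0.41  0.28  2.08 -0.18  0.68  1.61]
```

Emit:
{"api": "send_rows", "payload": {
  "targets": [
    [[0.001,0,0.003],[0,0,0],-1],
    [[0.001,0,0.003],[0,0,0],-0.2],
    [[0.001,0,0.003],[0,0,0],0.5],
    [[0.001,0,0.003],[0,0,0],1],
    [[0.001,0,0.003],[0,0,0],1],
    [[0.001,0,0.003],[0,0,0],1],
    [[0.001,0,0.003],[0,0,0],1],
    [[-0.004,-0.001,0.003],[0,0,0],1]
  ],
  "force": 60
}}

```text
clock: 22.75
ee_pos: [0.4844, 0.1043, 0.106]
orientation: [-0.001, 0.652, 0.759, -0.001]
wrist_force: [3.5, 0.6, 1.7]
grip_width: 0.0185
```

```bash
python3 st.py
```

```text
t 22.75 p [0.4844 0.1043 0.106 ] jaw 98.69 zax [-0.003 -0.001 -1.   ] F [3.5 0.6 1.7] T [ 0.17 -0.63  0.18] w 0.0185 q [-0.52  0.4   0.28  2.09 -0.17  0.68  1.6 ]
```

Emit:
{"api": "send_rows", "payload": {
  "targets": [
    [[-0.006,-0.001,0],[0,0,0],1],
    [[-0.012,-0.002,0],[0,0,0],1],
    [[-0.018,-0.003,0],[0,0,0],1],
    [[-0.024,-0.004,0],[0,0,0],1],
    [[-0.029,-0.0047,0],[0,0,0],1],
    [[-0.033,-0.0054,0],[0,0,0],1],
    [[-0.037,-0.006,0],[0,0,0],1],
    [[-0.038,-0.006,0],[0,0,0],1]
  ]
}}

```text
clock: 23.75
ee_pos: [0.4559, 0.0996, 0.1063]
orientation: [0.006, 0.652, 0.759, 0.006]
wrist_force: [33.9, 5.1, -38.5]
grip_width: 0.0187
```

```bash
python3 st.py
```

```text
t 23.75 p [0.4559 0.0996 0.1063] jaw 98.67 zax [ 0.018  0.001 -1.   ] F [ 33.9   5.1 -38.5] T [ 1.03 -6.71  0.16] w 0.0187 q [-0.54  0.35  0.29  2.17 -0.16  0.63  1.59]
```

Emit:
{"api": "send_rows", "payload": {
  "targets": [
    [[0.003,0,0],[0,0,0],1],
    [[0.004,0,0],[0,0,0],-1],
    [[0.004,0,0],[0,1,0],-1],
    [[0.004,0,0.01],[0,1,0],-1],
    [[0.004,0,0.04],[0,1,0],-1],
    [[0.004,0.01,0.08],[0,1,0],-1],
    [[-0.01,0.04,0.12],[0,1,0],-1],
    [[-0.03,0.1,0.14],[0,1,0],-1]
  ]
}}

```text
clock: 24.75
ee_pos: [0.4281, 0.1956, 0.2484]
orientation: [0.001, 0.654, 0.757, 0.003]
wrist_force: [0.8, 1.2, -1.3]
grip_width: 0.0854
```

```bash
python3 st.py; python3 - <<'E'
from h import *
shot('scene','s9');shot('top','t9b'); b=cv2.imread('pics/s9.png'); a=cv2.imread('pics/t9b.png')
cv2.imwrite('pics/c13.png',np.hstack([cv2.resize(b[160:220,330:410],(480,360),interpolation=cv2.INTER_CUBIC),cv2.resize(a[200:250,340:380],(288,360),interpolation=cv2.INTER_CUBIC)]))
x=np.array([np.cos(np.radians(9.24)),np.sin(np.radians(9.24))]); n=np.array([-x[1],x[0]]); s=np.array([.597,.1243])
for t in ('s4','s5','s8','s9'):
  P=pts('scene',np.load(f'pics/{t}_d.npy')); S=P[...,:2]-s; X=S@x; Y=S@n
  k=(abs(Y)<.016)&(X<-.05)&(X>-.2)&(P[...,2]>.118)&(P[...,2]<.13); print(t,'lock',k.sum(),np.percentile(X[k],[3,50,97]),X[k].mean())
  # dark pixels at z plane
  g=b if t=='s9' else cv2.imread(f'pics/{t}.png'); d=(g.max(2)<60); m=np.zeros_like(d); m[165:215,340:405]=1; 
  cs,_=cv2.findContours((d&m).astype(np.uint8),cv2.RETR_EXTERNAL,cv2.CHAIN_APPROX_NONE); c=max(cs,key=cv2.contourArea); print(cv2.boundingRect(c), cv2.contourArea(c))
E
```

```text
t 24.75 p [0.4281 0.1956 0.2484] jaw 98.36 zax [ 0.005  0.003 -1.   ] F [ 0.8  1.2 -1.3] T [ 0.08 -0.07  0.02] w 0.0854 q [-0.74  0.13  0.26  2.03 -0.04  0.98  1.26]
s4 lock 54 [-0.12699951 -0.11114929 -0.09589589] -0.11147585605161353
(353, 184, 11, 8) 41.0
s5 lock 55 [-0.12698286 -0.11247795 -0.09607818] -0.11185162928411033
(353, 184, 11, 8) 43.0
s8 lock 57 [-0.12724845 -0.11169311 -0.09664444] -0.11145588904382778
(353, 184, 11, 8) 42.0
s9 lock 60 [-0.15583583 -0.14137575 -0.12559636] -0.14096071764233686
(363, 187, 10, 7) 39.5
```

View pics/c13.png

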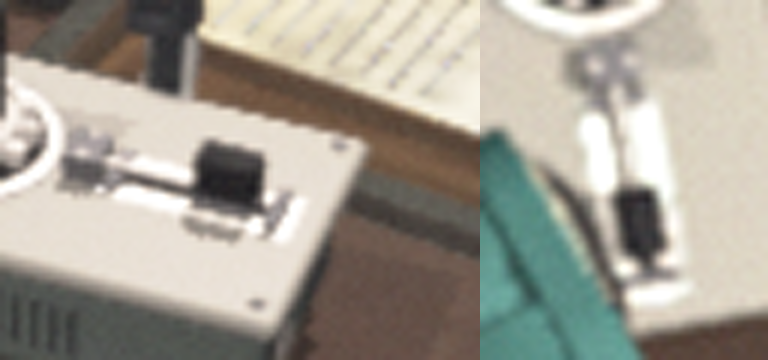

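```bash
python3 - <<'E'
from h import *
x=np.array([np.cos(np.radians(9.24)),np.sin(np.radians(9.24))]); n=np.array([-x[1],x[0]]); s=np.array([.597,.1243])
def dk(view,t,roi,th=75):
    g=cv2.imread(f'pics/{t}.png').astype(float).max(2); x0,y0,x1,y1=roi
    w=np.clip(th-g[y0:y1,x0:x1],0,None); v,u=np.mgrid[y0:y1,x0:x1]
    lab=cv2.connectedComponentsWithStats((w>0).astype(np.uint8)); i=1+np.argmax(lab[2][1:,4]); w=(lab[1]==i)
    U,V=(u*w).sum()/w.sum(),(v*w).sum()/w.sum(); 
    X=[(ray(view,a,b,.112)[:2]-s)@x for a,b in zip(u[w],v[w])]
    r=ray(view,U,V,.113 if view=='scene' else .1235)[:2]-s
    print(view,t,w.sum(),U.round(2),V.round(2),'X',(r@x).round(4),(r@n).round(4),min(X),max(X))
for th in(60,75,90):
  dk('scene','s4',(345,175,372,200),th);dk('scene','s8',(345,175,372,200),th);dk('scene','s9',(352,180,380,205),th)
  dk('top','top0',(350,218,372,238),th);dk('top','t9b',(352,222,370,238),th)
a=cv2.imread('pics/t9b.png'); b=cv2.imread('pics/top0.png')
cv2.imwrite('pics/c14.png',np.hstack([cv2.resize(i[205:250,345:380],(350,450),interpolation=cv2.INTER_NEAREST) for i in(b,a)]))
E
```

```text
scene s4 56 357.89 187.62 X -0.1138 0.01 -0.12985809727537218 -0.09677110914095662
scene s8 57 358.09 187.61 X -0.1143 0.0097 -0.12985809727537218 -0.09677110914095662
scene s9 53 367.83 190.04 X -0.1445 0.0096 -0.15839890652221586 -0.12906606441556912
top top0 20 361.1 229.75 X -0.1399 0.0023 -0.15405682624543182 -0.13041485492657431
top t9b 23 361.13 230.22 X -0.1414 0.0025 -0.15726486452535218 -0.13041485492657431
scene s4 81 357.95 186.9 X -0.1128 0.0066 -0.12985809727537218 -0.09510583115990864
scene s8 82 357.96 186.87 X -0.1127 0.0065 -0.12985809727537218 -0.09510583115990864
scene s9 73 367.4 189.59 X -0.1427 0.0081 -0.16133352623594358 -0.1263318838487673
top top0 42 361.57 230.12 X -0.1413 0.001 -0.15726486452535218 -0.12719543663440186
top t9b 38 361.55 230.68 X -0.1431 0.0014 -0.15783652806067638 -0.12984087299793398
scene s4 95 358.02 186.82 X -0.1128 0.0062 -0.13410407899977803 -0.09401436151444136
scene s8 94 357.98 186.77 X -0.1126 0.006 -0.13410407899977803 -0.09401436151444136
scene s9 94 367.68 189.27 X -0.143 0.0063 -0.16133352623594358 -0.12475398478986952
top top0 44 361.64 230.14 X -0.1414 0.0008 -0.15783652806067638 -0.12719543663440186
top t9b 44 361.64 230.82 X -0.1436 0.0012 -0.16104294634040195 -0.12984087299793398
```

View pics/c14.png

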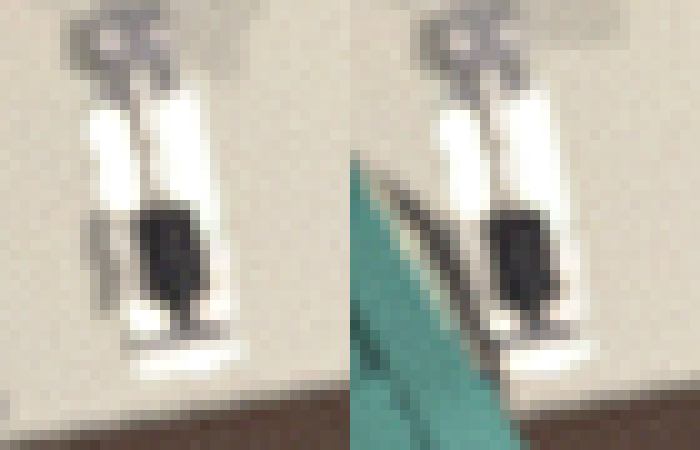

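Emit:
{"api": "send_rows", "payload": {
  "targets": [
    [[0.01,-0.035,0],[0,0,0],-1],
    [[0.02,-0.07,0],[0,0,0.5],-1],
    [[0.028,-0.094,0],[0,0,0.7],-1],
    [[0.028,-0.094,-0.03],[0,0,0.7],-1],
    [[0.028,-0.094,-0.07],[0,0,0.7],-1],
    [[0.028,-0.094,-0.105],[0,0,0.7],-1],
    [[0.028,-0.094,-0.135],[0,0,0.7],-1],
    [[0.028,-0.094,-0.141],[0,0,0.7],-1]
  ]
}}

```text
clock: 25.85
ee_pos: [0.4524, 0.1075, 0.106]
orientation: [-0.001, 0.644, 0.765, 0.002]
wrist_force: [1.1, -0.4, 1.2]
grip_width: 0.0857
```

```bash
python3 st.py
```

```text
t 25.85 p [0.4524 0.1075 0.106 ] jaw 99.86 zax [ 0.001  0.005 -1.   ] F [ 1.1 -0.4  1.2] T [0.07 0.06 0.02] w 0.0857 q [-0.56  0.35  0.3   2.16 -0.18  0.65  1.61]
```

Emit:
{"api": "send_rows", "payload": {
  "targets": [
    [[0.003,-0.0065,-0.001],[0,0,-0.6],-1],
    [[0.003,-0.0065,-0.001],[0,0,-0.6],-1],
    [[0.003,-0.0065,-0.001],[0,0,-0.6],0],
    [[0.003,-0.0065,-0.001],[0,0,-0.6],0.6],
    [[0.003,-0.0065,-0.001],[0,0,-0.6],1],
    [[0.003,-0.0065,-0.001],[0,0,-0.6],1],
    [[0.003,-0.0065,-0.001],[0,0,-0.6],1],
    [[0.003,-0.0065,-0.001],[0,0,-0.6],1]
  ],
  "force": 60
}}

```text
clock: 26.85
ee_pos: [0.4559, 0.0998, 0.1055]
orientation: [-0.001, 0.648, 0.762, 0.002]
wrist_force: [-0.3, -4.4, 5.6]
grip_width: 0.0186
```

```bash
python3 st.py
```

```text
t 26.85 p [0.4559 0.0998 0.1055] jaw 99.21 zax [ 0.001  0.004 -1.   ] F [-0.3 -4.4  5.6] T [-0.91  0.18  0.04] w 0.0186 q [-0.54  0.36  0.31  2.16 -0.18  0.65  1.62]
```

Emit:
{"api": "send_rows", "payload": {
  "targets": [
    [[-0.002,-0.0003,0],[0,0,0],1],
    [[-0.004,-0.0006,0],[0,0,0],1],
    [[-0.006,-0.001,0],[0,0,0],1],
    [[-0.008,-0.0013,0],[0,0,0],1],
    [[-0.008,-0.0013,0],[0,0,0],1],
    [[-0.008,-0.0013,0],[0,0,0],1],
    [[-0.008,-0.0013,0],[0,0,0],1],
    [[-0.008,-0.0013,0],[0,0,0],1]
  ]
}}

```text
clock: 27.85
ee_pos: [0.4532, 0.0993, 0.1057]
orientation: [0.003, 0.648, 0.762, 0.006]
wrist_force: [16.8, 1.3, -20.4]
grip_width: 0.0185
```

```bash
python3 st.py; python3 - <<'E'
from h import *
shot('scene','s10'); b=cv2.imread('pics/s10.png')
cv2.imwrite('pics/c15.png',cv2.resize(b[150:230,310:420],(770,560),interpolation=cv2.INTER_CUBIC))
E
```

```text
t 27.85 p [0.4532 0.0993 0.1057] jaw 99.21 zax [ 0.013  0.005 -1.   ] F [ 16.8   1.3 -20.4] T [ 0.46 -3.48 -0.08] w 0.0185 q [-0.55  0.35  0.31  2.17 -0.18  0.63  1.61]
```

View pics/c15.png

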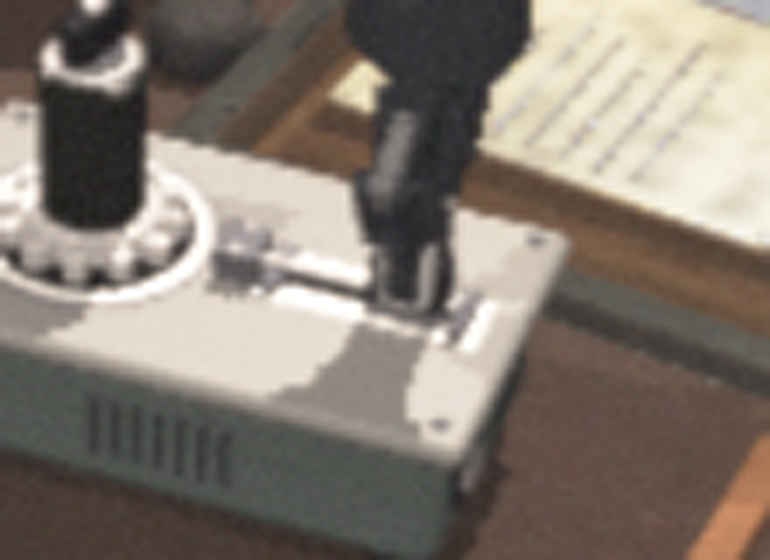

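Emit:
{"api": "send_rows", "payload": {
  "targets": [
    [[-0.005,-0.0008,0],[0,0,0],1],
    [[-0.003,-0.0005,0],[0,0,0],0.5],
    [[-0.002,-0.0003,0],[0,0,0],-1],
    [[-0.002,-0.0003,0],[0,0,0],-1],
    [[-0.002,0,0.01],[0,0,0],-1],
    [[-0.002,0,0.05],[0,0,0],-1],
    [[-0.01,0.03,0.1],[0,0,0],-1],
    [[-0.02,0.09,0.14],[0,0,0],-1]
  ]
}}

```text
clock: 28.9
ee_pos: [0.4353, 0.1803, 0.2432]
orientation: [0.004, 0.65, 0.76, 0.008]
wrist_force: [0.3, 0.5, -0.5]
grip_width: 0.0852
```

```bash
python3 st.py; python3 - <<'E'
from h import *
shot('scene','s11');shot('top','t11')
x=np.array([np.cos(np.radians(9.24)),np.sin(np.radians(9.24))]); n=np.array([-x[1],x[0]]); s=np.array([.597,.1243])
def dk(view,t,roi,th=75):
    g=cv2.imread(f'pics/{t}.png').astype(float).max(2); x0,y0,x1,y1=roi
    v,u=np.mgrid[y0:y1,x0:x1]
    lab=cv2.connectedComponentsWithStats((g[y0:y1,x0:x1]<th).astype(np.uint8)); i=1+np.argmax(lab[2][1:,4]); w=(lab[1]==i)
    W=np.clip(150-g[y0:y1,x0:x1],0,None)*cv2.dilate(w.astype(np.uint8),np.ones((3,3)))
    r=[(ray(view,(u*k).sum()/k.sum(),(v*k).sum()/k.sum(),.113)[:2]-s)@x for k in (w,W)]
    print(view,t,th,w.sum(),np.round(r,4))
for th in(60,75):
  for t in('s4','s5','s6','s8'): dk('scene',t,(345,175,372,200),th)
  for t in('s9','s11'): dk('scene',t,(352,180,382,205),th)
  dk('top','top0',(354,222,370,238),th);dk('top','t9b',(354,222,370,238),th);dk('top','t11',(354,222,370,238),th)
for t in ('s4','s5','s6','s8','s9','s11'):
  P=pts('scene',np.load(f'pics/{t}_d.npy')); S=P[...,:2]-s; X=S@x; Y=S@n
  k=(abs(Y)<.016)&(X<-.05)&(X>-.2)&(P[...,2]>.116)&(P[...,2]<.13); print(t,'lock',k.sum(),np.percentile(X[k],[3,50,97]).round(4),X[k].mean().round(4))
b=cv2.imread('pics/s11.png'); a=cv2.imread('pics/t11.png')
cv2.imwrite('pics/c16.png',np.hstack([cv2.resize(b[160:220,330:410],(480,360),interpolation=cv2.INTER_CUBIC),cv2.resize(a[200:250,340:380],(288,360),interpolation=cv2.INTER_CUBIC)]))
E
```

```text
t 28.9 p [0.4353 0.1803 0.2432] jaw 98.95 zax [ 0.016  0.006 -1.   ] F [ 0.3  0.5 -0.5] T [ 0.   -0.05 -0.04] w 0.0852 q [-0.74  0.13  0.31  2.04 -0.05  0.96  1.31]
scene s4 60 56 [-0.1138 -0.1135]
scene s5 60 58 [-0.1141 -0.1136]
scene s6 60 60 [-0.1139 -0.1137]
scene s8 60 57 [-0.1143 -0.1137]
scene s9 60 53 [-0.1445 -0.144 ]
scene s11 60 55 [-0.1454 -0.1454]
top top0 60 20 [-0.1399 -0.1408]
top t9b 60 23 [-0.1414 -0.1422]
top t11 60 1 [-0.1354 -0.1355]
scene s4 75 81 [-0.1128 -0.1129]
scene s5 75 82 [-0.1128 -0.1129]
scene s6 75 81 [-0.1132 -0.1129]
scene s8 75 82 [-0.1127 -0.1129]
scene s9 75 73 [-0.1427 -0.1433]
scene s11 75 76 [-0.1449 -0.1451]
top top0 75 42 [-0.1413 -0.1418]
top t9b 75 38 [-0.1431 -0.1429]
top t11 75 3 [-0.1352 -0.1356]
s4 lock 57 [-0.1269 -0.1114 -0.096 ] -0.1115
s5 lock 64 [-0.127  -0.1123 -0.0959] -0.112
s6 lock 58 [-0.127  -0.113  -0.0955] -0.1121
s8 lock 65 [-0.128  -0.1125 -0.0963] -0.1119
s9 lock 65 [-0.1558 -0.1409 -0.1256] -0.1409
s11 lock 63 [-0.1586 -0.1458 -0.1286] -0.1449
```

View pics/c16.png

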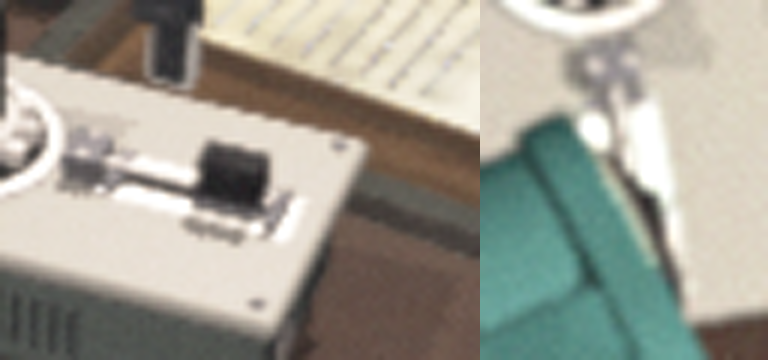

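```bash
python3 - <<'E'
from h import *
x=np.array([np.cos(np.radians(9.24)),np.sin(np.radians(9.24))]); s=np.array([.597,.1243])
shot('scene','s12')
G=lambda t:cv2.imread(f'pics/{t}.png').astype(np.float32)
H=sum(G(t) for t in('s4','s5','s6','s8'))/4; N=(G('s11')+G('s12'))/2; N9=G('s9')
for nm,I in(('s9',N9),('s11',N)):
  for (y0,y1,x0,x1) in((181,192,351,365),(182,191,352,364),(181,188,351,365)):
    f=8; up=lambda a:cv2.resize(a,None,fx=f,fy=f,interpolation=cv2.INTER_CUBIC)
    r=cv2.matchTemplate(up(I[178:205,348:385]),up(H[y0:y1,x0:x1]),cv2.TM_CCOEFF_NORMED); _,m,_,l=cv2.minMaxLoc(r)
    du,dv=348+l[0]/f-x0,178+l[1]/f-y0
    u,v=(x0+x1)/2,(y0+y1)/2
    print(nm,m,du,dv,[((ray('scene',u+du,v+dv,z)-ray('scene',u,v,z))[:2]@x).round(4) for z in(.1,.113,.1235)])
# scale check: deck length in scene: known points via depth
E
```

```text
s9 0.9804303646087646 9.75 2.25 [np.float64(-0.0305), np.float64(-0.0301), np.float64(-0.0298)]
s9 0.9723031520843506 9.625 2.25 [np.float64(-0.0302), np.float64(-0.0298), np.float64(-0.0294)]
s9 0.9807727336883545 9.625 2.125 [np.float64(-0.0302), np.float64(-0.0298), np.float64(-0.0294)]
s11 0.9737754464149475 10.375 2.375 [np.float64(-0.0325), np.float64(-0.032), np.float64(-0.0316)]
s11 0.959355354309082 10.25 2.25 [np.float64(-0.0319), np.float64(-0.0315), np.float64(-0.0311)]
s11 0.9753493070602417 10.375 2.375 [np.float64(-0.0326), np.float64(-0.0322), np.float64(-0.0318)]
```

Emit:
{"api": "send_rows", "payload": {
  "targets": [
    [[0.01,0.04,0],[0,0.1,-5],-1],
    [[0.02,0.08,0],[0,0.3,-10],-1],
    [[0.033,0.12,0],[0,0.5,-16],-1],
    [[0.045,0.16,0],[0,0.7,-22],-1],
    [[0.055,0.19,0],[0,0.9,-28],-1],
    [[0.0606,0.205,-0.01],[0,0.9,-28],-1],
    [[0.0606,0.205,-0.04],[0,0.9,-28],-1],
    [[0.0606,0.205,-0.07],[0,0.9,-28],-1]
  ],
  "force": 40
}}

```text
clock: 30.05
ee_pos: [0.4956, 0.3869, 0.1708]
orientation: [0.0, 0.811, 0.585, 0.002]
wrist_force: [0.3, 0.2, 0.4]
grip_width: 0.0853
```

```bash
python3 st.py
```

```text
t 30.05 p [0.4956 0.3869 0.1708] jaw 71.56 zax [ 0.003  0.001 -1.   ] F [0.3 0.2 0.4] T [-0.02  0.02  0.05] w 0.0853 q [-0.93  0.5   0.29  1.73 -0.17  0.93  0.67]
```

Emit:
{"api": "send_rows", "payload": {
  "targets": [
    [[0.0003,-0.0018,-0.02],[0,0,-0.7],-1],
    [[0.0003,-0.0018,-0.055],[0,0,-0.7],-1],
    [[0.0003,-0.0018,-0.09],[0,0,-0.7],-1],
    [[0.0003,-0.0018,-0.115],[0,0,-0.7],-1],
    [[0.0003,-0.0018,-0.1265],[0,0,-0.7],-1],
    [[0.0003,-0.0018,-0.1265],[0,0,-0.7],-1],
    [[0.0003,-0.0018,-0.1265],[0,0,-0.7],-0.3],
    [[0.0003,-0.0018,-0.1265],[0,0,-0.7],0.1]
  ]
}}

```text
clock: 31.05
ee_pos: [0.4968, 0.3856, 0.046]
orientation: [0.0, 0.815, 0.58, 0.003]
wrist_force: [0.8, -0.3, -0.1]
grip_width: 0.0591
```

```bash
python3 st.py
```

```text
t 31.05 p [0.4968 0.3856 0.046 ] jaw 70.87 zax [ 0.005  0.003 -1.   ] F [ 0.8 -0.3 -0.1] T [ 0.05 -0.03  0.01] w 0.0591 q [-0.89  0.67  0.24  1.79 -0.23  0.71  0.71]
```

Emit:
{"api": "send_rows", "payload": {
  "targets": [
    [[0,0,0],[0,0,0],1],
    [[0,0,0],[0,0,0],1],
    [[0,0,0.015],[0,0,0],1],
    [[0,0,0.06],[0,0,0],1],
    [[0,0,0.11],[0,0,0],1],
    [[0,0,0.16],[0,0,0],1],
    [[0,0,0.2],[0,0,0],1],
    [[0,0,0.236],[0,0,0],1]
  ]
}}

```text
clock: 32.05
ee_pos: [0.4969, 0.3855, 0.2849]
orientation: [0.0, 0.815, 0.58, 0.004]
wrist_force: [0.1, 0.1, -1.5]
grip_width: 0.0593
```

```bash
python3 st.py
```

```text
t 32.05 p [0.4969 0.3855 0.2849] jaw 70.86 zax [ 0.006  0.004 -1.   ] F [ 0.1  0.1 -1.5] T [0.05 0.03 0.01] w 0.0593 q [-0.95  0.38  0.32  1.62 -0.13  1.15  0.63]
```

Emit:
{"api": "send_rows", "payload": {
  "targets": [
    [[0.01,-0.03,0],[0,0,0],1],
    [[0.025,-0.07,0],[0,0,0],1],
    [[0.042,-0.11,0],[0,0,0],1],
    [[0.058,-0.15,0],[0,0,0],1],
    [[0.074,-0.19,0],[0,0.3,0],1],
    [[0.09,-0.23,0],[0,0.3,0],1],
    [[0.0985,-0.255,0],[0,0.3,0],1],
    [[0.1011,-0.2615,0],[0,0.3,0],1]
  ]
}}

```text
clock: 33.05
ee_pos: [0.5984, 0.1217, 0.2859]
orientation: [-0.001, 0.816, 0.578, 0.002]
wrist_force: [-0.4, 0.3, -1.6]
grip_width: 0.0595
```

```bash
python3 st.py
```

```text
t 33.05 p [0.5984 0.1217 0.2859] jaw 70.65 zax [ 0.002  0.004 -1.   ] F [-0.4  0.3 -1.6] T [ 0.03 -0.02 -0.  ] w 0.0595 q [-0.58  0.36  0.42  1.67 -0.16  1.14  1.12]
```

Emit:
{"api": "send_rows", "payload": {
  "targets": [
    [[-0.0005,0.0023,0],[0,0.1,0],1],
    [[-0.0005,0.0023,-0.005],[0,0.1,0],1],
    [[-0.0005,0.0023,-0.02],[0,0.1,0],1],
    [[-0.0005,0.0023,-0.035],[0,0.1,0],1],
    [[-0.0005,0.0023,-0.045],[0,0.1,0],1],
    [[-0.0005,0.0023,-0.055],[0,0.1,0],1],
    [[-0.0005,0.0023,-0.06],[0,0.1,0],1],
    [[-0.0005,0.0023,-0.06],[0,0.1,0],1]
  ]
}}

```text
clock: 34.05
ee_pos: [0.5979, 0.1239, 0.2256]
orientation: [-0.002, 0.816, 0.578, 0.001]
wrist_force: [0.5, 0.8, -0.8]
grip_width: 0.0591
```

```bash
python3 st.py
```

```text
t 34.05 p [0.5979 0.1239 0.2256] jaw 70.65 zax [ 0.     0.004 -1.   ] F [ 0.5  0.8 -0.8] T [-0.03 -0.02 -0.05] w 0.0591 q [-0.57  0.42  0.41  1.73 -0.19  1.03  1.14]
```

Emit:
{"api": "send_rows", "payload": {
  "targets": [
    [[0,0,-0.01],[0,0,0],1],
    [[0,0,-0.02],[0,0,0],1],
    [[0,0,-0.032],[0,0,0],1],
    [[0,0,-0.044],[0,0,0],1],
    [[0,0,-0.056],[0,0,0],1],
    [[0,0,-0.068],[0,0,0],1],
    [[0,0,-0.074],[0,0,0],1],
    [[0,0,-0.077],[0,0,0],1]
  ]
}}

```text
clock: 35.05
ee_pos: [0.5978, 0.1239, 0.1482]
orientation: [-0.002, 0.816, 0.578, 0.001]
wrist_force: [-0.5, -0.9, -0.6]
grip_width: 0.0589
```

```bash
python3 st.py
```

```text
t 35.05 p [0.5978 0.1239 0.1482] jaw 70.64 zax [-0.     0.004 -1.   ] F [-0.5 -0.9 -0.6] T [-0.04  0.03  0.01] w 0.0589 q [-0.54  0.51  0.38  1.79 -0.24  0.88  1.18]
```

Emit:
{"api": "send_rows", "payload": {
  "targets": [
    [[0,0,-0.001],[0,0,0],0],
    [[0,0,-0.001],[0,0,0],-1],
    [[0,0,-0.001],[0,0,0],-1],
    [[0,0,0.01],[0,0,0],-1],
    [[0,0,0.05],[0,0,0],-1],
    [[0,0,0.085],[0,0,5],-1],
    [[-0.02,-0.003,0.09],[0,0,15],-1],
    [[-0.07,-0.01,0.09],[0,0,25],-1]
  ]
}}

```text
clock: 36.05
ee_pos: [0.529, 0.1139, 0.2399]
orientation: [-0.0, 0.669, 0.743, 0.002]
wrist_force: [-0.5, 0.6, 0.3]
grip_width: 0.0855
```

```bash
python3 st.py
```

```text
t 36.05 p [0.529  0.1139 0.2399] jaw 95.95 zax [ 0.002  0.004 -1.   ] F [-0.5  0.6  0.3] T [-0.02  0.03  0.  ] w 0.0855 q [-0.54  0.27  0.32  1.88 -0.11  1.    1.5 ]
```

Emit:
{"api": "send_rows", "payload": {
  "targets": [
    [[-0.03,-0.005,0],[0,0,1],-1],
    [[-0.06,-0.01,0],[0,0,2],-1],
    [[-0.075,-0.0138,0],[0,0,3.2],-1],
    [[-0.075,-0.0138,-0.02],[0,0,3.2],-1],
    [[-0.075,-0.0138,-0.055],[0,0,3.2],-1],
    [[-0.075,-0.0138,-0.095],[0,0,3.2],-1],
    [[-0.075,-0.0138,-0.125],[0,0,3.2],-1],
    [[-0.075,-0.0138,-0.134],[0,0,3.2],-1]
  ],
  "force": 60
}}

```text
clock: 37.05
ee_pos: [0.4537, 0.0998, 0.1048]
orientation: [-0.001, 0.648, 0.761, 0.001]
wrist_force: [-0.0, -0.3, 0.1]
grip_width: 0.0855
```

```bash
python3 st.py
```

```text
t 37.05 p [0.4537 0.0998 0.1048] jaw 99.15 zax [-0.     0.003 -1.   ] F [-0.  -0.3  0.1] T [ 0.05  0.01 -0.02] w 0.0855 q [-0.52  0.35  0.28  2.16 -0.16  0.65  1.6 ]
```

Emit:
{"api": "send_rows", "payload": {
  "targets": [
    [[0,0,0],[0,0,0],0],
    [[0,0,0],[0,0,0],1],
    [[0,0,0],[0,0,0],1],
    [[0,0,0],[0,0,0],1],
    [[0,0,0],[0,0,0],1],
    [[0.006,0.001,0],[0,0,0],1],
    [[0.012,0.002,0],[0,0,0],1],
    [[0.018,0.003,0],[0,0,0],1]
  ],
  "force": 60
}}

```text
clock: 38.05
ee_pos: [0.472, 0.1023, 0.1058]
orientation: [-0.001, 0.649, 0.761, 0.001]
wrist_force: [-3.3, -1.8, 7.7]
grip_width: 0.0188
```

```bash
python3 st.py
```

```text
t 38.05 p [0.472  0.1023 0.1058] jaw 99.14 zax [ 0.     0.003 -1.   ] F [-3.3 -1.8  7.7] T [-0.43  0.61  0.06] w 0.0188 q [-0.51  0.38  0.28  2.12 -0.17  0.67  1.61]
```

Emit:
{"api": "send_rows", "payload": {
  "targets": [
    [[0.006,0.001,0],[0,0,0],1],
    [[0.012,0.002,0],[0,0,0],1],
    [[0.017,0.0028,0],[0,0,0],1],
    [[0.021,0.0034,0],[0,0,0],1],
    [[0.023,0.0037,0],[0,0,0],1],
    [[0.024,0.0039,0],[0,0,0],1],
    [[0.024,0.0039,0],[0,0,0],1],
    [[0.024,0.0039,0],[0,0,0],1]
  ]
}}

```text
clock: 39.05
ee_pos: [0.4902, 0.1053, 0.1058]
orientation: [-0.005, 0.648, 0.761, -0.004]
wrist_force: [-20.4, -3.9, 23.1]
grip_width: 0.0189
```

```bash
python3 st.py; python3 - <<'E'
from h import *
shot('scene','s13'); b=cv2.imread('pics/s13.png')
cv2.imwrite('pics/c17.png',cv2.resize(b[130:230,290:410],(720,600),interpolation=cv2.INTER_CUBIC))
E
```

```text
t 39.05 p [0.4902 0.1053 0.1058] jaw 99.15 zax [-0.013  0.002 -1.   ] F [-20.4  -3.9  23.1] T [-0.81  4.11  0.05] w 0.0189 q [-0.5   0.41  0.28  2.07 -0.18  0.7   1.62]
```

View pics/c17.png

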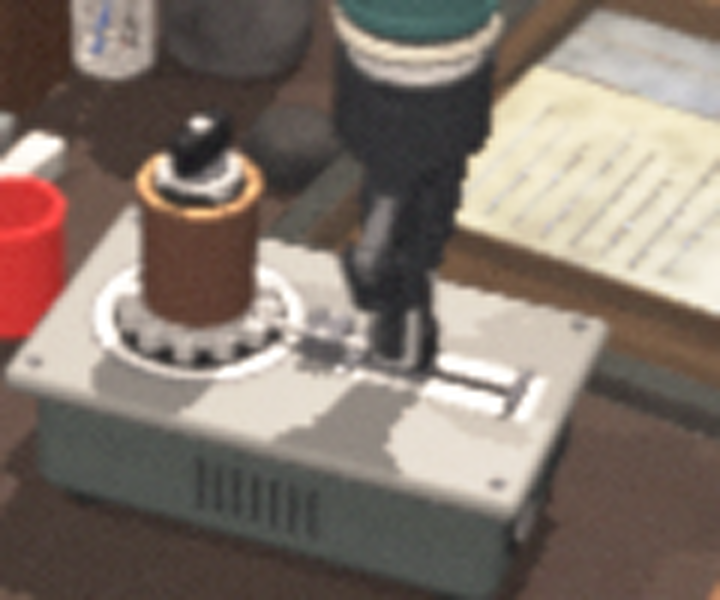

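Emit:
{"api": "send_rows", "payload": {
  "targets": [
    [[0.004,0.0006,0],[0,0,0],1],
    [[0.003,0.0005,0],[0,0,0],0],
    [[0.002,0.0003,0],[0,0,0],-1],
    [[0.001,0.0003,0],[0,0,0],-1],
    [[0,0,0.015],[0,0,0],-1],
    [[0,0,0.06],[0,0,0],-1],
    [[0,0,0.11],[0,0,-8],-1],
    [[0.02,0.003,0.14],[0,0,-16],-1]
  ]
}}

```text
clock: 40.1
ee_pos: [0.5107, 0.1082, 0.2495]
orientation: [-0.005, 0.75, 0.662, -0.001]
wrist_force: [-0.2, 0.2, -0.4]
grip_width: 0.0855
```

```bash
python3 st.py; python3 - <<'E'
from h import *
shot('scene','s14')
x=np.array([np.cos(np.radians(9.24)),np.sin(np.radians(9.24))]); n=np.array([-x[1],x[0]]); s=np.array([.597,.1243])
for t in ('s8','s11','s14'):
  P=pts('scene',np.load(f'pics/{t}_d.npy')); S=P[...,:2]-s; X=S@x; Y=S@n
  k=(abs(Y)<.016)&(X<-.05)&(X>-.2)&(P[...,2]>.116)&(P[...,2]<.13); print(t,'lock',k.sum(),np.percentile(X[k],[3,50,97]).round(4),X[k].mean().round(4))
b=cv2.imread('pics/s14.png')
cv2.imwrite('pics/c18.png',cv2.resize(b[130:230,290:410],(720,600),interpolation=cv2.INTER_CUBIC))
E
```

```text
t 40.1 p [0.5107 0.1082 0.2495] jaw 82.87 zax [-0.008  0.007 -1.   ] F [-0.2  0.2 -0.4] T [ 0.01 -0.01 -0.  ] w 0.0855 q [-0.59  0.24  0.38  1.91 -0.11  1.02  1.28]
s8 lock 65 [-0.128  -0.1125 -0.0963] -0.1119
s11 lock 63 [-0.1586 -0.1458 -0.1286] -0.1449
s14 lock 61 [-0.1221 -0.1085 -0.0924] -0.1078
```

View pics/c18.png

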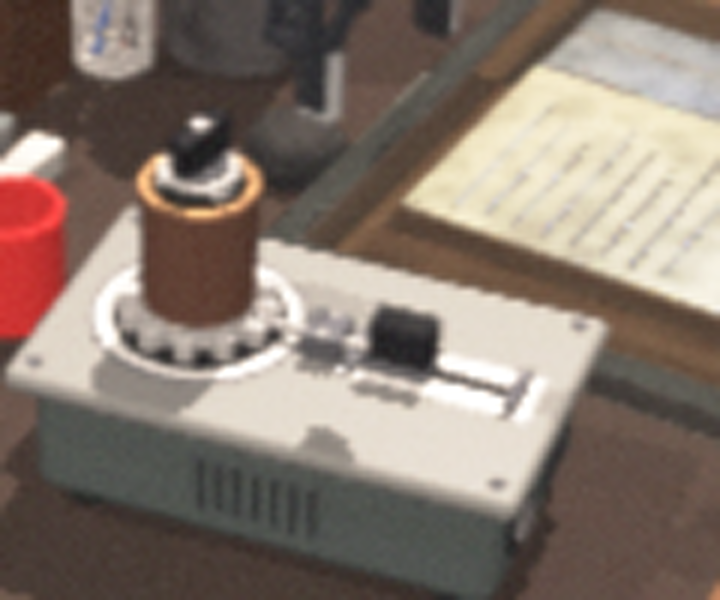

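Emit:
{"api": "send_rows", "payload": {
  "targets": [
    [[0.03,0.005,0.005],[-0.2,-0.2,-5],-1],
    [[0.06,0.01,0.005],[-0.4,-0.4,-10],-1],
    [[0.087,0.0157,0.005],[-0.4,-0.4,-12.2],-1],
    [[0.087,0.0157,0.002],[-0.4,-0.4,-12.2],-1],
    [[0.087,0.0157,-0.01],[-0.4,-0.4,-12.2],-1],
    [[0.087,0.0157,-0.04],[-0.4,-0.4,-12.2],-1],
    [[0.087,0.0157,-0.07],[-0.4,-0.4,-12.2],-1],
    [[0.087,0.0157,-0.085],[-0.4,-0.4,-12.2],-1]
  ],
  "force": 40
}}

```text
clock: 41.15
ee_pos: [0.6006, 0.1245, 0.1662]
orientation: [0.001, 0.817, 0.577, 0.002]
wrist_force: [-0.4, 0.1, -0.1]
grip_width: 0.0854
```

```bash
python3 st.py
```

```text
t 41.15 p [0.6006 0.1245 0.1662] jaw 70.43 zax [ 0.005  0.001 -1.   ] F [-0.4  0.1 -0.1] T [0.01 0.03 0.02] w 0.0854 q [-0.55  0.49  0.39  1.78 -0.22  0.91  1.16]
```

Emit:
{"api": "send_rows", "payload": {
  "targets": [
    [[-0.0028,-0.0006,-0.01],[0,0.2,0],-1],
    [[-0.0028,-0.0006,-0.02],[0,0.2,0],-1],
    [[-0.0028,-0.0006,-0.02],[0,0.2,0],-0.5],
    [[-0.0028,-0.0006,-0.02],[0,0.2,0],0],
    [[-0.0028,-0.0006,-0.02],[0,0.2,0],0.5],
    [[-0.0028,-0.0006,-0.02],[0,0.2,0],1],
    [[-0.0028,-0.0006,-0.02],[0,0.2,0],1],
    [[-0.0028,-0.0006,-0.02],[0,0.2,0],1]
  ]
}}

```text
clock: 42.15
ee_pos: [0.5983, 0.124, 0.1468]
orientation: [0.0, 0.817, 0.577, 0.001]
wrist_force: [-0.1, 0.1, 6.6]
grip_width: 0.0595
```

```bash
python3 st.py
```

```text
t 42.15 p [0.5983 0.124  0.1468] jaw 70.43 zax [ 0.003  0.001 -1.   ] F [-0.1  0.1  6.6] T [-0.1   0.06 -0.02] w 0.0595 q [-0.54  0.51  0.38  1.79 -0.24  0.88  1.17]
```

Emit:
{"api": "send_rows", "payload": {
  "targets": [
    [[0,0,0.003],[0,0,0],1],
    [[0,0,0.01],[0,0,0],1],
    [[0,0,0.03],[0,0,0],1],
    [[0,0,0.055],[0,0,0],1],
    [[0,0,0.08],[0,0,0],1],
    [[0,0,0.105],[0,0,0],1],
    [[0,0,0.13],[0,0,0],1],
    [[0,0,0.135],[0,0,0],1]
  ]
}}

```text
clock: 43.15
ee_pos: [0.5993, 0.124, 0.2847]
orientation: [0.001, 0.817, 0.577, 0.003]
wrist_force: [0.4, -0.9, -0.5]
grip_width: 0.0589
```

```bash
python3 st.py
```

```text
t 43.15 p [0.5993 0.124  0.2847] jaw 70.43 zax [ 0.007  0.002 -1.   ] F [ 0.4 -0.9 -0.5] T [-0.01 -0.01  0.02] w 0.0589 q [-0.58  0.36  0.42  1.67 -0.16  1.14  1.11]
```

Emit:
{"api": "send_rows", "payload": {
  "targets": [
    [[-0.012,0.03,0],[0,0.2,0],1],
    [[-0.03,0.075,0],[0,0.4,0],1],
    [[-0.048,0.12,0],[0,0.4,0],1],
    [[-0.066,0.165,0],[0,0.4,0],1],
    [[-0.084,0.21,0],[0,0.4,0.4],1],
    [[-0.098,0.248,-0.01],[0,0.4,0.4],1],
    [[-0.1034,0.2611,-0.04],[0,0.4,0.4],1],
    [[-0.1034,0.2611,-0.08],[0,0.4,0.4],1]
  ]
}}

```text
clock: 44.15
ee_pos: [0.4949, 0.3873, 0.2041]
orientation: [-0.001, 0.814, 0.581, 0.001]
wrist_force: [0.4, -0.6, -1.0]
grip_width: 0.0595
```

```bash
python3 st.py
```

```text
t 44.15 p [0.4949 0.3873 0.2041] jaw 71.02 zax [ 0.     0.004 -1.   ] F [ 0.4 -0.6 -1. ] T [-0.03 -0.06  0.01] w 0.0595 q [-0.94  0.46  0.3   1.7  -0.16  1.    0.66]
```

Lower to TCP z 0.0455 (−0.1585).

Emit:
{"api": "send_rows", "payload": {
  "targets": [
    [[0.001,-0.002,-0.03],[0,0,0],1],
    [[0.001,-0.002,-0.065],[0,0,0],1],
    [[0.001,-0.002,-0.1],[0,0,0],1],
    [[0.001,-0.002,-0.13],[0,0,0],1],
    [[0.001,-0.002,-0.145],[0,0,0],1],
    [[0.001,-0.002,-0.152],[0,0,0],1],
    [[0.001,-0.002,-0.157],[0,0,0],1],
    [[0.001,-0.002,-0.158],[0,0,0],1]
  ]
}}

```text
clock: 45.15
ee_pos: [0.4962, 0.3856, 0.0467]
orientation: [-0.002, 0.814, 0.581, 0.002]
wrist_force: [-0.0, -0.6, -1.1]
grip_width: 0.0593
```

```bash
python3 st.py
```

```text
t 45.15 p [0.4962 0.3856 0.0467] jaw 71.02 zax [ 0.001  0.005 -1.   ] F [-0.  -0.6 -1.1] T [-0.01 -0.03  0.02] w 0.0593 q [-0.89  0.67  0.25  1.79 -0.24  0.71  0.72]
```

Emit:
{"api": "send_rows", "payload": {
  "targets": [
    [[0,0,-0.001],[0,0,0],1],
    [[0,0,-0.0015],[0,0,0],0],
    [[0,0,-0.0015],[0,0,0],-1],
    [[0,0,-0.0015],[0,0,0],-1],
    [[0,0,-0.001],[0,0,0],-1],
    [[0,0,0.02],[0,0,0],-1],
    [[0,0,0.07],[0,0,0],-1],
    [[0,0,0.13],[0,0,0],-1]
  ]
}}

```text
clock: 46.15
ee_pos: [0.4959, 0.3853, 0.1786]
orientation: [-0.001, 0.814, 0.581, 0.001]
wrist_force: [-0.4, 0.3, 0.6]
grip_width: 0.0857
```

```bash
python3 st.py; python3 - <<'E'
from h import *
shot('scene','s15'); b=cv2.imread('pics/s15.png')[130:350,230:420]
cv2.imwrite('pics/c19.png',cv2.resize(b,None,fx=2.7,fy=2.7))
P=pts('scene',np.load('pics/s15_d.npy'))
k=(P[...,2]>.066)&(P[...,2]<.088)&(np.hypot(P[...,0]-.4958,P[...,1]-.385)<.05)
print(cv2.minEnclosingCircle((P[k][:,:2]*1000).astype(np.float32)),np.median(P[k][:,2]))
E
```

```text
t 46.15 p [0.4959 0.3853 0.1786] jaw 71.01 zax [ 0.001  0.004 -1.   ] F [-0.4  0.3  0.6] T [ 0.08 -0.04 -0.01] w 0.0857 q [-0.94  0.49  0.3   1.72 -0.17  0.95  0.67]
((496.79473876953125, 388.0456848144531), 32.75190353393555) 0.07372205157588296
```

View pics/c19.png

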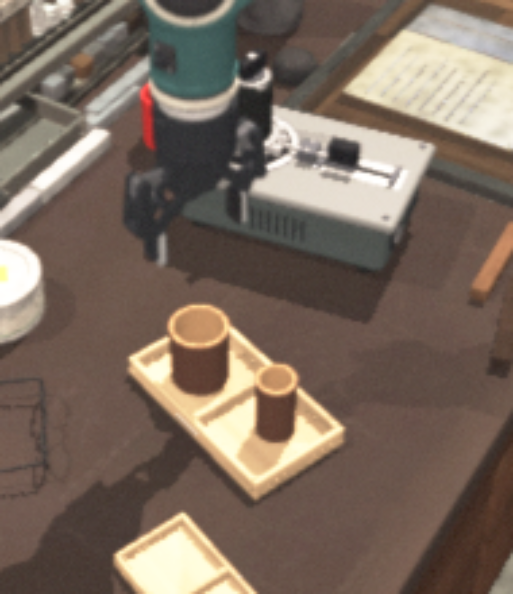

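Emit:
{"api": "send_rows", "payload": {
  "targets": [
    [[0,-0.02,0.03],[0,0,3],-1],
    [[-0.001,-0.06,0.045],[0,0,8],-1],
    [[-0.002,-0.105,0.045],[0,0,13],-1],
    [[-0.004,-0.15,0.045],[0,0,18],-1],
    [[-0.005,-0.195,0.045],[0,0,23],-1],
    [[-0.007,-0.24,0.045],[0,0,28],-1],
    [[-0.009,-0.27,0.035],[0,0,28],-1],
    [[-0.009,-0.28,0.02],[0,0,28],-1]
  ],
  "force": 60
}}

```text
clock: 47.2
ee_pos: [0.4918, 0.1064, 0.2094]
orientation: [-0.004, 0.651, 0.759, 0.009]
wrist_force: [0.5, 0.7, -0.4]
grip_width: 0.0852
```

```bash
python3 st.py
```

```text
t 47.2 p [0.4918 0.1064 0.2094] jaw 98.8 zax [ 0.006  0.019 -1.   ] F [ 0.5  0.7 -0.4] T [ 0.03 -0.    0.01] w 0.0852 q [-0.55  0.24  0.32  2.   -0.12  0.9   1.56]
```

Emit:
{"api": "send_rows", "payload": {
  "targets": [
    [[-0.001,-0.001,-0.01],[-1,0.3,0.4],-1],
    [[-0.001,-0.001,-0.03],[-1,0.3,0.4],-1],
    [[-0.001,-0.001,-0.05],[-1,0.3,0.4],-1],
    [[-0.001,-0.001,-0.07],[-1,0.3,0.4],-1],
    [[-0.001,-0.001,-0.09],[-1,0.3,0.4],-1],
    [[-0.001,-0.001,-0.1],[-1,0.3,0.4],-1],
    [[-0.001,-0.001,-0.1035],[-1,0.3,0.4],-1],
    [[-0.001,-0.001,-0.1035],[-1,0.3,0.4],-1]
  ]
}}

```text
clock: 48.2
ee_pos: [0.491, 0.1059, 0.106]
orientation: [0.0, 0.648, 0.762, 0.001]
wrist_force: [-0.7, -0.0, 0.3]
grip_width: 0.0854
```

```bash
python3 st.py
```

```text
t 48.2 p [0.491  0.1059 0.106 ] jaw 99.23 zax [ 0.001  0.002 -1.   ] F [-0.7 -0.   0.3] T [-0.02  0.01 -0.08] w 0.0854 q [-0.52  0.4   0.29  2.07 -0.18  0.68  1.62]
```

Emit:
{"api": "send_rows", "payload": {
  "targets": [
    [[-0.001,-0.0005,-0.0005],[0,0,0],0],
    [[-0.001,-0.0005,-0.0005],[0,0,0],1],
    [[-0.001,-0.0005,-0.0005],[0,0,0],1],
    [[-0.001,-0.0005,-0.0005],[0,0,0],1],
    [[-0.001,-0.0005,-0.0005],[0,0,0],1],
    [[-0.006,-0.001,0],[0,0,0],1],
    [[-0.012,-0.002,0],[0,0,0],1],
    [[-0.018,-0.003,0],[0,0,0],1]
  ]
}}

```text
clock: 49.2
ee_pos: [0.473, 0.1025, 0.106]
orientation: [0.0, 0.648, 0.762, 0.001]
wrist_force: [3.7, -1.6, -2.2]
grip_width: 0.0188
```

```bash
python3 st.py
```

```text
t 49.2 p [0.473  0.1025 0.106 ] jaw 99.21 zax [ 0.002  0.001 -1.   ] F [ 3.7 -1.6 -2.2] T [-0.41 -0.76  0.02] w 0.0188 q [-0.52  0.38  0.29  2.12 -0.17  0.67  1.61]
```

Emit:
{"api": "send_rows", "payload": {
  "targets": [
    [[-0.006,-0.001,0],[0,0,0],1],
    [[-0.012,-0.002,0],[0,0,0],1],
    [[-0.018,-0.003,0],[0,0,0],1],
    [[-0.021,-0.0034,0],[0,0,0],1],
    [[-0.024,-0.0039,0],[0,0,0],1],
    [[-0.025,-0.004,0],[0,0,0],1],
    [[-0.025,-0.004,0],[0,0,0],1],
    [[-0.025,-0.004,0],[0,0,0],1]
  ]
}}

```text
clock: 50.2
ee_pos: [0.4543, 0.0994, 0.1062]
orientation: [0.005, 0.648, 0.762, 0.006]
wrist_force: [22.2, 2.3, -27.2]
grip_width: 0.0186
```

```bash
python3 st.py
```

```text
t 50.2 p [0.4543 0.0994 0.1062] jaw 99.21 zax [ 0.016  0.003 -1.   ] F [ 22.2   2.3 -27.2] T [ 0.42 -4.58 -0.03] w 0.0186 q [-0.54  0.34  0.29  2.17 -0.16  0.63  1.6 ]
```

Emit:
{"api": "send_rows", "payload": {
  "targets": [
    [[-0.006,-0.001,0],[0,0,0],1],
    [[-0.004,-0.0006,0],[0,0,0],0],
    [[-0.002,-0.0003,0],[0,0,0],-1],
    [[-0.002,-0.0003,0],[0,0,0],-1],
    [[-0.002,0,0.01],[0,0,0],-1],
    [[-0.002,0,0.05],[0,0,0],-1],
    [[-0.01,0.03,0.1],[0,0,0],-1],
    [[-0.02,0.09,0.14],[0,0,0],-1]
  ]
}}

```text
clock: 51.2
ee_pos: [0.4363, 0.1803, 0.2437]
orientation: [0.006, 0.65, 0.76, 0.008]
wrist_force: [0.9, 1.3, -0.8]
grip_width: 0.0849
```

```bash
python3 st.py; python3 - <<'E'
from h import *
shot('scene','s16')
x=np.array([np.cos(np.radians(9.24)),np.sin(np.radians(9.24))]); n=np.array([-x[1],x[0]]); s=np.array([.597,.1243])
for t in ('s11','s14','s15','s16'):
  P=pts('scene',np.load(f'pics/{t}_d.npy')); S=P[...,:2]-s; X=S@x; Y=S@n
  k=(abs(Y)<.016)&(X<-.05)&(X>-.2)&(P[...,2]>.116)&(P[...,2]<.13); print(t,'lock',k.sum(),np.percentile(X[k],[3,50,97]).round(4),X[k].mean().round(4))
k=(P[...,2]>.066)&(P[...,2]<.088)&(np.hypot(P[...,0]-.4958,P[...,1]-.385)<.05)
print(cv2.minEnclosingCircle((P[k][:,:2]*1000).astype(np.float32)),np.median(P[k][:,2]))
k=(P[...,2]>.2)&(P[...,2]<.222)&(np.hypot(P[...,0]-.597,P[...,1]-.1243)<.03)
w=P[k][:,:2]; e,V=np.linalg.eigh(np.cov(w.T)); print('knob',np.degrees(np.arctan2(V[1,1],V[0,1])))
b=cv2.imread('pics/s16.png')
cv2.imwrite('pics/c20.png',cv2.resize(b[130:350,230:420],None,fx=2.7,fy=2.7,interpolation=cv2.INTER_CUBIC))
E
```

```text
t 51.2 p [0.4363 0.1803 0.2437] jaw 98.94 zax [ 0.019  0.004 -1.   ] F [ 0.9  1.3 -0.8] T [-0.03 -0.05 -0.  ] w 0.0849 q [-0.73  0.13  0.29  2.04 -0.04  0.96  1.31]
s11 lock 63 [-0.1586 -0.1458 -0.1286] -0.1449
s14 lock 61 [-0.1221 -0.1085 -0.0924] -0.1078
s15 lock 62 [-0.1228 -0.1077 -0.0925] -0.1078
s16 lock 63 [-0.1588 -0.1433 -0.1285] -0.1436
((499.8917541503906, 391.11981201171875), 32.977603912353516) 0.0735817513262419
knob 84.09722306063
```

View pics/c20.png

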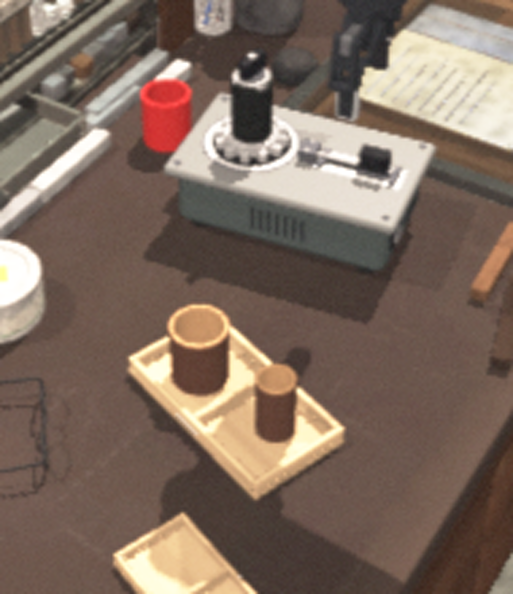

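```bash
python3 -c "
from cell import arm
print(arm.finish_job())"
```

```text
the job is handed in; nothing more can be done
None
```

The worn sleeve stands upright in the tray's empty bay, the clamp knob is loose and the spindle lock is pulled back. I handed the job in at about 51 s of the 72 s allowed. I have no verdict, and whether every step counted depends on the order note below.

**Lock slip, and the redo:** On the first push the lock reached its stop. I then backed off before opening the fingers and dragged it back to about 32 mm, close to the 31 mm limit for the next two steps. The first pull-back had the same fault, ending 2–3 mm short of the stop. To be safe, I put the sleeve back on the drum, pushed the lock home again without dragging it, and repeated the lift, placing and pull-back. If the lock was already past the limit the first time, the repeat made no difference to the order of steps.

**Last checks:**
- **Lock:** its grip measured about 36 mm back from home, which is its full travel.
- **Knob:** it turned about 104–108° clockwise to its stop and had not moved since.
- **Sleeve:** it looked upright in the last picture. Its top measured 74 mm above the table, against 76 mm expected. The camera placed its axis 3–7 mm from the bay centre, against under 1 mm from the arm's own position at release. Both are well inside the 25 mm allowed.
- **Slim sleeve and tape:** I never touched either one, and both looked unmoved in the last picture; I did not measure them again.

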